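Clear the toy shop's play platform with the flat pusher

TASK

Slide the flat wooden pusher over the platform's front edge, towards the robot, until one end sticks out well past it while it still lies flat, pinch it there, lift it, and with it in hand sweep every loose wooden block off the end of the platform into the crate. Then lay the pusher flat in both notches of its rest at the other end, let go, and lock it: put the locking pin down through the hole in the pusher's middle into the rest until its head sits on the pusher, and let go. Leave the display toys along the back where they stand, and do not drop the pusher off the platform.

Things in the scene. Friction and masses are not known exactly. Their poses are not given: they have to be found in the camera images.
- holder: fixed wooden holder block 50 x 50 mm, 45 mm high, on the counter in front of the platform; the pin stands in a square hole in its top, 40 mm deep; origin under its centre. A mug 85 mm high stands likewise in front of the other half
- pin_head (a point): middle of the wooden head of the locking pin: head 28 mm diameter, 26 mm high. Below it the pin is a round steel rod, 12 mm diameter, 75 mm long, tapered at the tip; 60 g. It stands upright in its holder at the start; this point lies 88 mm above its tip, and the pin's z points up
- pin_tip (a point): lower end of the locking pin's rod
- pin: the locking pin; origin at the tip of its rod, z up along the rod
- platform: fixed white platform: 320 mm deep (its x, away from the robot), 600 mm long (its y), 100 mm high; origin under its centre, on the counter. Front edge: the long edge at x = -160 mm. The crate stands against one short end, the rest at the other; which is which varies. A rail 8 mm thick, 12 mm high runs along its top at x = 94 mm; the display toys stand behind it
- crate: fixed open wooden crate, 290 mm (its x) by 170 mm (its y) outside, 95 mm high, 6 mm walls, open at the top, its rim 5 mm below the platform's top and its long wall 2 mm from the platform's end; origin under its centre, on the counter; its axes are parallel to the platform's
- rest: fixed dark wooden rest for the pusher: two upright brackets, 18 mm thick, centred 45 mm either side of its middle along its x, with a block between them (50 mm square, top 92 mm above the counter) that has a 26 mm square socket, 80 mm deep, in its middle for the pin; origin under its centre, on the counter. Its axes are parallel to the platform's
- rest_top (a point): point in the middle between the two brackets, level with the floors of their notches, 100 mm above the counter. Each notch is 48 mm wide (along y) and 18 mm deep, so the pusher lies in both notches along the rest's x, its middle 2.5 mm above this point. The socket for the pin is straight below this point
- pusher: loose flat wooden pusher stick, 200 mm long (its x), 40 mm wide (its y), 5 mm thick, 50 g, with a 20 mm square hole through its middle, lying flat on the platform at the start, its x roughly along the platform's x; origin at the centre of its underside
- pusher_mid (a point): centre of the pusher, in the middle of its hole (half-way through its thickness)
- pusher_end_a (a point): middle of the pusher's end at its own x = -100 mm (the end nearer the robot at the start)
- pusher_end_b (a point): middle of the pusher's other end, at its own x = +100 mm
- brick1_mid (a point): plain wooden brick 80 x 40 x 40 mm (long side its x); its centre, 20 mm above its underside; 50 to 115 g; may be absent
- brick2_mid (a point): plain wooden brick 80 x 40 x 40 mm (long side its x); its centre, 20 mm above its underside; 50 to 115 g; may be absent
- bridge1_mid (a point): plain wooden bridge block 80 x 40 x 40 mm (long side its x) with a 36 mm wide, 20 mm high opening cut through its underside; its middle, 20 mm above its underside; 50 to 115 g; may be absent
- bridge2_mid (a point): plain wooden bridge block 80 x 40 x 40 mm (long side its x) with a 36 mm wide, 20 mm high opening cut through its underside; its middle, 20 mm above its underside; 50 to 115 g; may be absent
- drum1_mid (a point): plain wooden round block, 60 mm diameter, 40 mm high, standing on its flat face; its centre; 50 to 115 g; may be absent
- drum2_mid (a point): plain wooden round block, 60 mm diameter, 40 mm high, standing on its flat face; its centre; 50 to 115 g; may be absent
- skittle: wooden skittle 112 mm tall, 52 mm across, standing loose at the back of the platform, to be left alone; origin at the centre of its underside
- toyrobot: grey toy robot 98 mm tall, 40 x 50 mm, standing loose at the back of the platform, to be left alone; origin at the centre of its underside
- stacker: ring stacker 86 mm tall, 54 mm across, standing loose at the back of the platform, to be left alone; origin at the centre of its underside
Not all that is in view belongs to the job. What is shaped like the part that bears brick2_mid but pink or purple is not meant. Leave any turquoise look-alike of the part that bears brick1_mid alone.

How it is judged:
On the way, in this order (a step that is already met when the one before it is completed fails the run):
1. the pusher lies flat on the platform with one end sticking out at least 30 mm beyond the platform's front edge (x of any of pusher_end_a, pusher_end_b in the frame of platform below -0.19 m and z of pusher_mid in the frame of platform between 0.098 and 0.107 m and angle between pusher_mid's own z axis and vertical below 0.06 rad), for 0.2 s.
2. the pusher is held in the fingers, its middle more than 10 mm above the platform (z of pusher_mid in the frame of platform above 0.113 m and contact force between the fingers and pusher above 0.5 N), for 0.2 s.
3. every block present is in the crate while the pusher is still held in the fingers (x of brick1_mid in the frame of crate between -0.14 and 0.14 m and y of brick1_mid in the frame of crate between -0.082 and 0.082 m and height (world z) of each of brick1_mid, brick2_mid, bridge1_mid, bridge2_mid, drum1_mid, drum2_mid below 0.115 m and x of brick2_mid in the frame of crate between -0.14 and 0.14 m and y of brick2_mid in the frame of crate between -0.082 and 0.082 m and x of bridge1_mid in the frame of crate between -0.14 and 0.14 m and y of bridge1_mid in the frame of crate between -0.082 and 0.082 m and x of bridge2_mid in the frame of crate between -0.14 and 0.14 m and y of bridge2_mid in the frame of crate between -0.082 and 0.082 m and x of drum1_mid in the frame of crate between -0.14 and 0.14 m and y of drum1_mid in the frame of crate between -0.082 and 0.082 m and x of drum2_mid in the frame of crate between -0.14 and 0.14 m and y of drum2_mid in the frame of crate between -0.082 and 0.082 m and contact force between the fingers and pusher above 0.5 N), for 0.2 s.
At the end, for the whole second after the job is handed in: All blocks lie in the crate, piled or not (centres below 115 mm); the pusher lies flat in both notches (within 15 mm lengthwise, 10 mm sideways, 0.25 rad); the pin stands in its hole and the socket, its tip at least 60 mm below the notch floors (tilt under 0.2 rad); both released, at rest (x of brick1_mid in the frame of crate between -0.14 and 0.14 m and y of brick1_mid in the frame of crate between -0.082 and 0.082 m and height (world z) of each of brick1_mid, brick2_mid, bridge1_mid, bridge2_mid, drum1_mid, drum2_mid below 0.115 m and x of brick2_mid in the frame of crate between -0.14 and 0.14 m and y of brick2_mid in the frame of crate between -0.082 and 0.082 m and x of bridge1_mid in the frame of crate between -0.14 and 0.14 m and y of bridge1_mid in the frame of crate between -0.082 and 0.082 m and x of bridge2_mid in the frame of crate between -0.14 and 0.14 m and y of bridge2_mid in the frame of crate between -0.082 and 0.082 m and x of drum1_mid in the frame of crate between -0.14 and 0.14 m and y of drum1_mid in the frame of crate between -0.082 and 0.082 m and x of drum2_mid in the frame of crate between -0.14 and 0.14 m and y of drum2_mid in the frame of crate between -0.082 and 0.082 m and x of pusher_mid in the frame of rest_top between -0.015 and 0.015 m and y of pusher_mid in the frame of rest_top between -0.01 and 0.01 m and z of pusher_mid in the frame of rest_top between -0.004 and 0.01 m and angle between pusher_mid's own z axis and vertical below 0.08 rad and angle between the x axis of pusher and the x axis of rest, either way round below 0.25 rad and linear speed of each of pusher, pin below 0.02 m/s and x of pin_tip in the frame of rest_top between -0.015 and 0.015 m and y of pin_tip in the frame of rest_top between -0.015 and 0.015 m and z of pin_tip in the frame of rest_top below -0.06 m and horizontal distance between pin_head and pusher_mid below 0.012 m and angle between pin_head's own z axis and vertical below 0.2 rad); the robot touches nothing.
It fails at once if the skittle at the back of the platform is pushed more than 30 mm or knocked over (distance of skittle from where it was at the start of the episode above 0.03 m or angle between skittle's own z axis and vertical above 0.6 rad).
It fails at once if the toy robot at the back of the platform is pushed more than 30 mm or knocked over (distance of toyrobot from where it was at the start of the episode above 0.03 m or angle between toyrobot's own z axis and vertical above 0.6 rad).
It fails at once if the ring stacker at the back of the platform is pushed more than 30 mm or knocked over (distance of stacker from where it was at the start of the episode above 0.03 m or angle between stacker's own z axis and vertical above 0.6 rad).
It fails at once if the pusher is dropped to the counter (height (world z) of pusher_mid below 0.05 m).
Of brick1, brick2, bridge1, bridge2, drum1, drum2 only 3 to 5 are there at a start; the rules pass over those that are not, and their reading is None.
At some moment in a run one of brick1, brick2, bridge1, bridge2, drum1, drum2 may be knocked a few centimetres aside while the robot is not near it.
It also fails if it takes over 192 s, if anything falls off the work surface, if the arm or the gripper's body presses on something with over 40 N, if the wrist force passes 120 N, or if a joint passes its speed limit or range.

ROBOT

A 6-joint arm with a two-finger parallel gripper is mounted at the origin on the work surface. World frame = base frame: x ahead of the robot, y to its left, z up, the work surface at z = 0. Lengths are in m, angles in rad, forces in N, time in s.
With the tool pointing down it reaches from about 0.35 to 1 m from the base axis. Payload 7.1 kg.
Tool frame: the origin (TCP) lies at the very end of the fingers, on their centre line; the grasp point (between the pads) lies manip.grasp_offset behind it (manip.grasp_offset is the distance from the TCP to the grasp point, in m); z points along the fingers, x is the direction in which the jaws open and shut, and the axes are right-handed (so a half turn about z gives the same grasp; the last joint's range is limited). The gripper opens to 85 mm and grips with 20 to 120 N. Pads are 22 mm wide; open, the fingers measure 114 mm over their backs; the gripper's body (76 mm by 85 mm) begins 54 mm behind the grasp point. The pads swing forward as they close: fully open they stand 13 mm farther back than shut.
Start: joints at [-1.362, 0.423, 1.63, -0, 1.089, -0.019], TCP at [0.141, -0.609, 0.231] pointing down, gripper open.
Joint ranges: [-3, 3], [-0.9, 2.11], [0.09, 2.58], [-1.31, 4.45], [0.11, 2.69], [-2.54, 2.54]. Speed limits (rad/s): [2.39, 2.39, 3.01, 3.14, 3.14, 3.14].

INTERFACE

Orientations are given as [roll, pitch, yaw] about the fixed x, y, z axes, in that order (R = Rz(yaw) Ry(pitch) Rx(roll)).
In Python, from cell import manip gives the robot as it stands.
- The arm moves only by the shell command python3 -m creep 'ROWS' [OPENING]. ROWS is JSON, a list of rows, each a list of 2 entries, a list of its own where there are three numbers: the shift along the tool's x, y, z in m, then the turn about the tool's z in units of 5 degrees (1.0 is 5 degrees). A call has 1 to 8 rows; each row shifts and turns the pose as measured when the row begins, along the tool's axes as they then stand; what a row does not reach is not made up. A row lasts 1/12 s, in which the tool goes at most 41.7 mm and 7.16 degrees, less where a joint would pass 70% of its speed; a pose out of reach is approached as far as the arm can. A call with a gripper value outside its range is refused whole. OPENING is the opening, from 0 (shut) to 1 (fully open), set as the call begins (- or left out, the last holds). The fingers move at their own pace and stop on an object; the grip force is fixed at half the most. Time passes only in rows, so rows that do not move let the fingers close. It gives the time, the measured TCP pose, the force and the opening at its end, in the units of the state.
- manip.observe(): the state, without advancing time (a new reading comes with each control period).
- manip.snapshot(name): name is "scene" or "side" or "wrist"; returns the picture (400x640x3 uint8, blue, green, red); there is no depth.
- manip.calibration(name): a dict with "fx", "fy", "cx", "cy" (pixels), "eye" and "rotation" of the camera in the world; the wrist camera has in their place "T_tool_cam" (4x4, takes a point from camera to tool coordinates, whose origin is the TCP and whose axes are the tool frame's). Camera axes: x right, y down, z forward; pixel columns grow to the right and rows downward; lengths in m; the calibration is good to about 2 mm. A picture is of the moment at which its call begins: read the wrist's pose just before it. calibration takes no time and is no camera call.
- manip.hand_in(): hands the job in, once; it reports no verdict.
The state is a dict: "time": time; "joint_positions": joint angles; "dq": joint speeds; "tau": joint torques, N m; "ee_pos": TCP position; "eef_rot": TCP orientation; "ft_force": force on the tool from outside, world axes, zero at the start; "torque": the same for the moment, N m; "opening": finger opening in m.
Only numpy, scipy, OpenCV 4.12 (cv2) and the standard library are available. Lean on these libraries where they do the work, as an engineer would, in place of code of your own. Each camera call takes 0.05 s, during which the arm holds its last target. There are 200 camera calls.

## Working session

There is one attempt and no reset: what is moved stays moved. The work goes in short steps, Python scripts to look and compute and a shell command to move; the robot and the scene stay as the last step left them, time stands still between calls to the robot, and variables do not carry over. Pictures are saved under pics/ and viewed, about 12 in all and at most 16, crops included, and the job is handed in when it is done.

```bash
ls; mkdir -p pics; cat > h.py <<'E'
import numpy as np,cv2,json
from cell import manip
from scipy.spatial.transform import Rotation as R
def cam(name,st=None):
    c=manip.calibration(name)
    K=np.array([[c['fx'],0,c['cx']],[0,c['fy'],c['cy']],[0,0,1.]])
    if name=='wrist':
        st=st or manip.observe()
        T=np.eye(4);T[:3,:3]=R.from_euler('xyz',st['eef_rot']).as_matrix();T[:3,3]=st['ee_pos']
        T=T@np.array(c['T_tool_cam']);return K,T[:3,3],T[:3,:3]
    return K,np.array(c['eye']),np.array(c['rotation'])
def ray(C,p):
    K,e,Rm=C;d=Rm@np.linalg.solve(K,[p[0],p[1],1.]);return e,d/np.linalg.norm(d)
def onz(C,p,z):
    e,d=ray(C,p);return e+d*(z-e[2])/d[2]
def two(C1,p1,C2,p2):
    e1,d1=ray(C1,p1);e2,d2=ray(C2,p2)
    t=np.linalg.lstsq(np.c_[d1,-d2],e2-e1,rcond=None)[0]
    a,b=e1+d1*t[0],e2+d2*t[1];return (a+b)/2,np.linalg.norm(a-b)
def proj(C,P):
    K,e,Rm=C;q=K@(Rm.T@(np.array(P)-e));return q[:2]/q[2]
def snap(name,f):
    st=manip.observe();im=manip.snapshot(name);cv2.imwrite('pics/'+f,im);return im,cam(name,st)
E
python3 - <<'E'
from h import *
s,c=snap('scene','a.png');t,d=snap('side','b.png')
np.set_printoptions(precision=3,suppress=True)
for x in (c,d):print(x)
print(cam('wrist'),manip.grasp_offset,manip.observe())
E
```

```text
pics
(array([[441.461,   0.   , 317.015],
       [  0.   , 441.461, 195.669],
       [  0.   ,   0.   ,   1.   ]]), array([0.848, 0.586, 1.177]), array([-2.606,  0.005,  2.645]))
(array([[490.121,   0.   , 321.469],
       [  0.   , 490.121, 197.977],
       [  0.   ,   0.   ,   1.   ]]), array([0.038, 0.751, 0.955]), array([-2.328,  0.004, -2.565]))
(array([[344.857,   0.   , 324.39 ],
       [  0.   , 344.857, 194.351],
       [  0.   ,   0.   ,   1.   ]]), array([ 0.22 , -0.591,  0.374]), array([[ 0.226, -0.926, -0.303],
       [-0.974, -0.215, -0.071],
       [ 0.   ,  0.311, -0.95 ]])) 0.0187 {'time': 0.1, 'joint_positions': array([-1.362,  0.424,  1.631,  0.   ,  1.089, -0.019]), 'dq': array([-0.001, -0.002, -0.001, -0.001, -0.001,  0.001]), 'tau': array([  0.001, -55.843, -28.244,   0.   ,   0.003,  -0.   ]), 'ee_pos': array([ 0.141, -0.608,  0.231]), 'eef_rot': array([-3.142,  0.001, -1.343]), 'ft_force': array([ 1.629, -0.544,  0.048]), 'torque': array([ 0.017, -0.042, -0.035]), 'opening': 0.08538663415417587}
```

View pics/a.png

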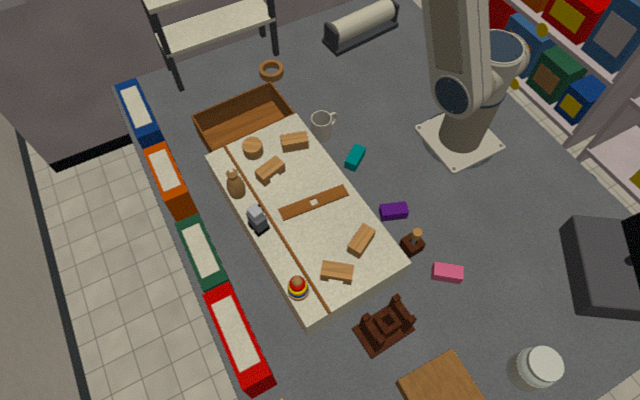

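View pics/b.png

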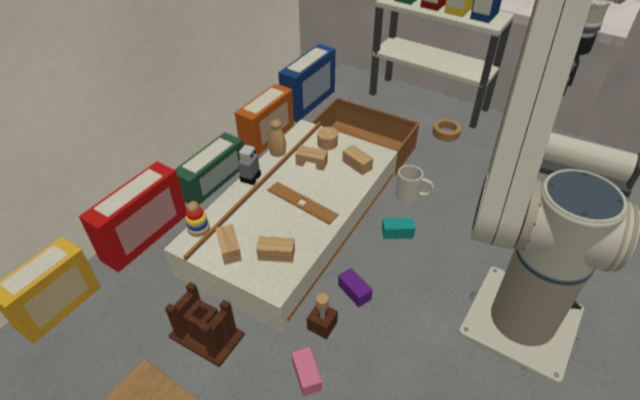

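The scene view shows the platform's top with corners near (298,115), (206,156), (306,328) and (410,264). The crate is at (243,122) and the rest at (385,325). The pusher's hole is at (313,203), the pin at (416,236) and the mug at (322,123).

There are five plain blocks: drum (252,148), brick (294,141), bridge (270,169), brick (361,240) and bridge (337,271). The turquoise, purple and pink bricks lie on the counter and are decoys. In the side view the pin is at (322,305) and the rest at (204,325).

```bash
sed -i "s/np.array(c\['rotation'\])$/(lambda r: R.from_euler('xyz',r).as_matrix() if r.ndim==1 else r)(np.array(c['rotation']))/" h.py
python3 - <<'E'
from h import *
np.set_printoptions(precision=4,suppress=True)
for n,f in (('scene','a'),('side','b')):
    im=cv2.imread(f'pics/{f}.png');C=cam(n);hsv=cv2.cvtColor(im,cv2.COLOR_BGR2HSV)
    print(n,[im[y,x].tolist() for x,y in ([(300,180),(361,240),(330,195)] if n=='scene' else [(260,190),(275,245),(320,205)])],[hsv[y,x].tolist() for x,y in ([(300,180),(361,240),(330,195)] if n=='scene' else [(260,190),(275,245),(320,205)])])
    if n=='scene':
        for p in [(298,115),(206,156),(306,328),(410,264)]:print('corner',onz(C,p,.1))
        P=[(252,148),(294,141),(270,169),(361,240),(337,271)]
        print([onz(C,p,.13)[:2] for p in P]);print('rest',onz(C,(388,321),.09))
    big=cv2.resize(im[90:370,180:470] if n=='scene' else im[90:370,150:440],None,fx=2.1,fy=2.1,interpolation=cv2.INTER_CUBIC)
    cv2.imwrite(f'pics/{f}2.png',big)
# rest & pin two-view rough
S,T=cam('scene'),cam('side')
for a,b in [((417,233),(322,299)),((313,203),(302,203)),((388,319),(203,315)),((236,170),(277,125))]:print(two(S,a,T,b))
E
```

```text
scene [[153, 174, 182], [72, 123, 163], [37, 92, 139]] [[22, 41, 182], [17, 142, 163], [16, 187, 139]]
corner [ 0.4589 -0.2694  0.1   ]
corner [ 0.7745 -0.2593  0.1   ]
corner [0.7481 0.3352 0.1   ]
corner [0.4346 0.319  0.1   ]
[array([ 0.6468, -0.1978]), array([ 0.5264, -0.1614]), array([ 0.6323, -0.1047]), array([0.52  , 0.2105]), array([0.6171, 0.2545])]
rest [0.5629 0.4138 0.09  ]
side [[170, 188, 191], [104, 146, 175], [83, 120, 154]] [[26, 28, 191], [18, 103, 175], [16, 118, 154]]
(array([0.3661, 0.2525, 0.0993]), np.float64(0.0031194593271194))
(array([0.5677, 0.0341, 0.0953]), np.float64(0.0022784965323418304))
(array([0.558 , 0.4081, 0.0821]), np.float64(0.0006082004136385432))
(array([ 0.7293, -0.0939,  0.2012]), np.float64(0.007614526782481941))
```

View pics/a2.png

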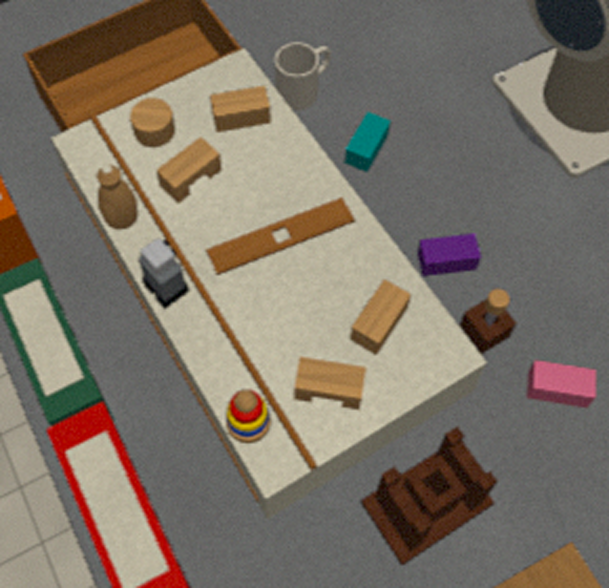

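View pics/b2.png

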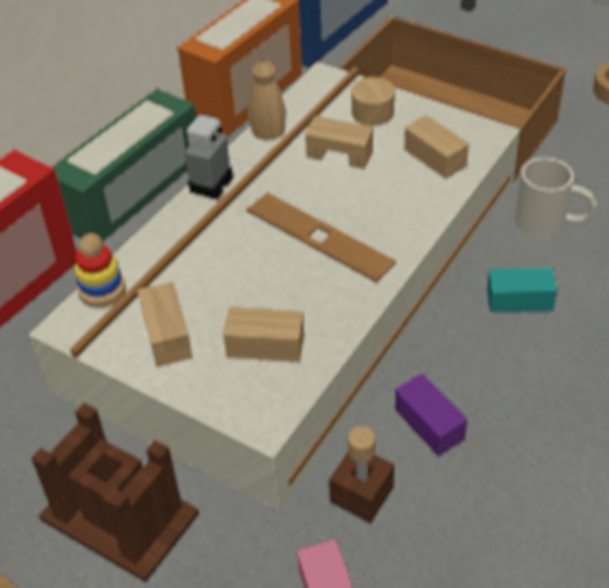

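```bash
cat >> h.py <<'E'
PY=.043;PC=np.array([.604,.0314])
ex=np.array([np.cos(PY),np.sin(PY)]);ey=np.array([-np.sin(PY),np.cos(PY)])
def pl(w): d=np.array(w)[:2]-PC;return np.array([d@ex,d@ey])
def wd(p): return PC+p[0]*ex+p[1]*ey
def go(x,y,z,yaw=None):
    st=manip.observe();p=st['ee_pos'];a=st['eef_rot'][2]
    d=np.array([x,y,z])-p
    t=0 if yaw is None else -(np.degrees((yaw-a+np.pi)%(2*np.pi)-np.pi))/5
    print('now',np.round(p,4),'yaw %.4f'%a,'-> tool shift now-axes',np.round([d[0]*np.cos(a)+d[1]*np.sin(a),d[0]*np.sin(a)-d[1]*np.cos(a),-d[2]],4),'turn',round(t,2), 'target axes' ,None if yaw is None else np.round([d[0]*np.cos(yaw)+d[1]*np.sin(yaw),d[0]*np.sin(yaw)-d[1]*np.cos(yaw)],4))
E
python3 -m creep '[[[0,0,-0.03],1.0],[[0,0,-0.03],1.0],[[0,0,-0.03],0.2]]' 
python3 -c "
from h import *
go(.57,.035,.33,-1.528)"
```

```text
time: 0.35
ee_pos: [0.14, -0.6035, 0.3133]
eef_rot: [3.138, 0.02, -1.543]
ft_force: [-0.7, -0.8, 0.1]
opening: 0.0855
now [ 0.14   -0.6035  0.3133] yaw -1.5432 -> tool shift now-axes [-0.6264 -0.4475 -0.0167] turn -0.17 target axes [-0.6195 -0.4569]
```

```bash
python3 -m creep '[[[-0.03,-0.022,0],0],[[-0.03,-0.022,0],0],[[-0.03,-0.022,0],0],[[-0.03,-0.022,0],0],[[-0.03,-0.022,0],0],[[-0.03,-0.022,0],0],[[-0.03,-0.022,0],0],[[-0.03,-0.022,0],0]]' >/dev/null
python3 -m creep '[[[-0.03,-0.022,0],0],[[-0.03,-0.022,0],0],[[-0.03,-0.022,0],0],[[-0.03,-0.022,0],0],[[-0.03,-0.022,0],0],[[-0.03,-0.022,0],0],[[-0.03,-0.022,0],0],[[-0.03,-0.022,0],0]]'
python3 -c "
from h import *
go(.57,.035,.33,-1.528)"
```

```text
time: 1.68
ee_pos: [0.4888, -0.1004, 0.3217]
eef_rot: [3.138, 0.008, -1.557]
ft_force: [1.0, -0.3, 0.6]
opening: 0.0854
now [ 0.4888 -0.1004  0.3217] yaw -1.5573 -> tool shift now-axes [-0.1343 -0.083  -0.0083] turn -0.34 target axes [-0.1318 -0.0869]
```

```bash
python3 -m creep '[[[-0.03,-0.02,0],-0.1],[[-0.03,-0.02,0],-0.1],[[-0.03,-0.02,0],0],[[-0.03,-0.02,0],0],[[-0.01,-0.006,-0.004],0],[[0,0,0],0]]'
python3 - <<'E'
from h import *
np.set_printoptions(precision=4,suppress=True)
im,C=snap('wrist','c.png')
go(.57,.035,.33,-1.528)
W=C;S,T=cam('scene'),cam('side')
hsv=cv2.cvtColor(im,cv2.COLOR_BGR2HSV);m=cv2.inRange(hsv,(5,90,40),(25,255,255))
cs=cv2.findContours(m,cv2.RETR_CCOMP,cv2.CHAIN_APPROX_SIMPLE)[0]
for c in cs:
    if cv2.contourArea(c)>60:
        r=cv2.minAreaRect(c);print(np.round(r[0]),np.round(r[1]),round(r[2]),onz(W,r[0],.105), hsv[int(r[0][1])%400,int(r[0][0])%640])
E
```

```text
time: 2.18
ee_pos: [0.5761, 0.0455, 0.3244]
eef_rot: [3.136, 0.01, -1.532]
ft_force: [-0.3, -0.3, -0.1]
opening: 0.0854
now [0.5753 0.0446 0.3238] yaw -1.5325 -> tool shift now-axes [ 0.0094  0.0056 -0.0062] turn -0.05 target axes [0.0093 0.0057]
[159. 288.] [24. 58.] 38 [0.408  0.2418 0.105 ] [ 10 154  63]
[ 12. 196.] [25. 22.] 0 [0.5206 0.3933 0.105 ] [ 10 156  67]
[522. 218.] [58. 83.] 28 [ 0.5188 -0.1798  0.105 ] [ 18 139 136]
[172. 209.] [81. 53.] 58 [0.5122 0.2157 0.105 ] [ 16 129 128]
[ 62. 168.] [ 9. 22.] 70 [0.5552 0.3311 0.105 ] [ 11 143  50]
[ 13. 154.] [46. 26.] 90 [0.5688 0.3809 0.105 ] [ 11 162  60]
[ 38. 120.] [ 7. 46.] 87 [0.6057 0.346  0.105 ] [ 10 140  62]
[637. 187.] [ 40. 160.] 14 [ 0.5599 -0.2959  0.105 ] [ 15 163 105]
[30. 94.] [14. 51.] 88 [0.6321 0.3477 0.105 ] [ 13 159  56]
[590. 103.] [66. 90.] 90 [ 0.6459 -0.2203  0.105 ] [ 16 133 123]
[337. 159.] [ 40. 182.] 7 [0.5772 0.0332 0.105 ] [ 21  46 143]
[335. 166.] [20. 19.] 7 [0.5693 0.035  0.105 ] [ 23  42 139]
[114. 111.] [63. 92.] 34 [0.6185 0.2651 0.105 ] [ 17 131 134]
[487. 111.] [91. 61.] 84 [ 0.6338 -0.1178  0.105 ] [ 17 125 122]
[335.  34.] [ 10. 608.] 89 [0.6995 0.0409 0.105 ] [ 15 164 107]
[493.   7.] [14. 58.] 90 [ 0.7284 -0.1057  0.105 ] [ 17 135  81]
[133.  16.] [18. 46.] 54 [0.7077 0.2329 0.105 ] [14 90 91]
[104.  10.] [17. 48.] 79 [0.7122 0.2598 0.105 ] [ 25 238 148]
```

View pics/c.png

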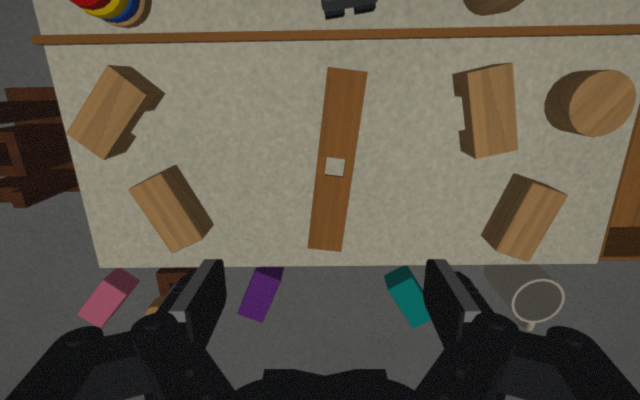

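The wrist view shows the pusher running from (346,68) to (326,250) with its hole at (335,166). The front edge runs from (102,267) to (598,263), and the rail is at row 34. Five plain blocks lie around the pusher, and the decoys and mug are off the platform.

```bash
python3 - <<'E'
from h import *
np.set_printoptions(precision=4,suppress=True)
W,S,T=cam('wrist'),cam('scene'),cam('side')
print('hole h',two(W,(335,166.5),S,(313.7,202.5)),two(W,(335,166.5),T,(301.5,202.5)))
for p in [(347.5,69),(325.5,250),(102,267),(598,263)]:
    q=onz(W,p,.105 if p[0]>300 and p[0]<400 else .1);print(p,q,pl(q))
for p in [(34,37),(640,29)]:print('rail',pl(onz(W,p,.112)))
for p in [(125,95),(590,90),(495,97),(158,197),(540,205)]: pass
# crate corners from scene crop coordinates (crop/2.1+offset)
for p in [(27,57),(203,-3),(240,47),(68,125)]:
    q=onz(S,(180+p[0]/2.1,90+p[1]/2.1),.095);print('crate',q,pl(q))
E
```

```text
hole h (array([0.565 , 0.0331, 0.0919]), np.float64(0.0003330114863818732)) (array([0.5674, 0.0339, 0.0986]), np.float64(0.0015902306260776556))
(347.5, 69) [0.6675 0.026  0.105 ] [ 0.0633 -0.0081]
(325.5, 250) [0.4677 0.0398 0.105 ] [-0.1358  0.0142]
(102, 267) [0.4305 0.3099 0.1   ] [-0.1614  0.2857]
(598, 263) [ 0.4618 -0.2861  0.1   ] [-0.1557 -0.3111]
rail [0.0929 0.2897]
rail [ 0.0969 -0.2789]
crate [ 0.7556 -0.4267  0.095 ] [ 0.1318 -0.4642]
crate [ 0.4669 -0.4097  0.095 ] [-0.1559 -0.4348]
crate [ 0.4625 -0.2888  0.095 ] [-0.1551 -0.3139]
crate [ 0.7483 -0.2766  0.095 ] [ 0.1309 -0.314 ]
```

```bash
sed -i 's/PY=.043;PC=np.array(\[.604,.0314\])/PY=.049;PC=np.array([.604,.0205])/' h.py
python3 -m creep '[[[0,-0.025,0.04],1.0],[[0.012,0,0.04],0.3],[[0,0,0.04],0],[[0,0,0.03],0],[[0,0,0],0]]' 0
python3 -c "
from h import *
go(.6025,.0305,.11,-1.64)"
```

```text
time: 2.65
ee_pos: [0.5954, 0.0276, 0.1777]
eef_rot: [3.141, 0.007, -1.654]
ft_force: [-1.3, -0.0, -1.1]
opening: 0.0255
now [0.5954 0.0276 0.1777] yaw -1.6543 -> tool shift now-axes [-0.0035 -0.0068  0.0677] turn -0.16 target axes [-0.0034 -0.0068]
```

```bash
python3 -m creep '[[[-0.003,-0.007,0.03],-0.1],[[0,0,0.025],0],[[0,0,0.008],0],[[0,0,0],0],[[0,0,0],0]]' 
for i in 1; do python3 -m creep '[[[0,0,0.003],0],[[0,0,0.003],0]]'; done
```

```text
time: 3.07
ee_pos: [0.6021, 0.0239, 0.1181]
eef_rot: [-3.141, 0.006, -1.651]
ft_force: [0.1, 0.3, 0.4]
opening: 0.0004
time: 3.23
ee_pos: [0.6041, 0.0231, 0.1161]
eef_rot: [-3.136, 0.007, -1.652]
ft_force: [1.1, 1.0, 0.2]
opening: 0.0002
```

```bash
python3 -m creep '[[[-0.007,0,0.003],0.15],[[0,0,0.003],0],[[0,0,0.003],0]]'; python3 -m creep '[[[0,0,0.003],0],[[0,0,0.003],0]]';
```

```text
time: 3.48
ee_pos: [0.6069, 0.0308, 0.1101]
eef_rot: [-3.13, 0.007, -1.667]
ft_force: [-0.3, 0.5, -0.2]
opening: -0.0002
time: 3.65
ee_pos: [0.6075, 0.0314, 0.1049]
eef_rot: [-3.129, 0.007, -1.666]
ft_force: [-16.3, -2.6, 47.8]
opening: 0.0003
```

```bash
python3 -m creep '[[[0,0.01,0.0005],0],[[0,0.01,0.0005],0]]'; python3 -m creep '[[[0,0.01,0.0005],0],[[0,0.01,0.0005],0]]'
```

```text
time: 3.82
ee_pos: [0.5914, 0.0334, 0.1052]
eef_rot: [-3.122, 0.008, -1.665]
ft_force: [2.1, 0.1, 4.1]
opening: 0.0001
time: 3.98
ee_pos: [0.5738, 0.0354, 0.1052]
eef_rot: [-3.114, 0.009, -1.665]
ft_force: [3.3, -0.3, 6.4]
opening: 0.0003
```

```bash
cat >> h.py <<'E'
def pusher(im,C,z=.105):
    hsv=cv2.cvtColor(im,cv2.COLOR_BGR2HSV);m=cv2.inRange(hsv,(8,150,60),(20,255,200))
    for c in cv2.findContours(m,cv2.RETR_EXTERNAL,cv2.CHAIN_APPROX_NONE)[0]:
        if cv2.contourArea(c)>200:
            b=cv2.boxPoints(cv2.minAreaRect(c));w=[onz(C,p,z) for p in b]
            print(np.round(b.mean(0)),cv2.contourArea(c),'pl corners',[np.round(pl(q),3).tolist() for q in w])
E
python3 - <<'E'
from h import *
for n in('scene','side'):
    im,C=snap(n,'d_%s.png'%n);pusher(im,C)
E
```

```text
[440. 390.] 2441.0 pl corners [[0.05, 0.516], [-0.114, 0.527], [-0.099, 0.647], [0.056, 0.632]]
[381. 327.] 963.0 pl corners [[0.067, 0.355], [-0.062, 0.352], [-0.059, 0.445], [0.065, 0.446]]
[322. 199.] 569.0 pl corners [[0.032, -0.009], [-0.166, 0.017], [-0.156, 0.055], [0.039, 0.028]]
[169. 181.] 1914.5 pl corners [[0.318, -0.407], [0.241, -0.409], [0.255, -0.121], [0.325, -0.124]]
[257. 194.] 3999.5 pl corners [[0.086, -0.625], [-0.232, -0.534], [0.091, 0.305], [0.311, 0.224]]
[251. 130.] 811.5 pl corners [[0.368, -0.237], [0.281, -0.287], [0.15, -0.1], [0.228, -0.055]]
```

```bash
python3 -m creep '[[[0,0.01,0.0008],0],[[0,0.01,0.0008],0],[[0,0.01,0.0008],0]]'; python3 -m creep '[[[0,0.01,0.0008],0],[[0,0.01,0.0008],0]]'
python3 - <<'E'
from h import *
im,C=snap('scene','d3.png');pusher(im,C)
E
```

```text
time: 4.33
ee_pos: [0.5478, 0.0387, 0.1052]
eef_rot: [-3.102, 0.01, -1.665]
ft_force: [3.8, -0.8, 8.5]
opening: -0.0003
time: 4.5
ee_pos: [0.5312, 0.0408, 0.1053]
eef_rot: [-3.09, 0.012, -1.665]
ft_force: [5.1, -1.3, 8.7]
opening: -0.0
[439. 390.] 2418.0 pl corners [[0.049, 0.516], [-0.112, 0.525], [-0.098, 0.647], [0.054, 0.634]]
[381. 327.] 966.5 pl corners [[0.067, 0.355], [-0.062, 0.352], [-0.059, 0.445], [0.065, 0.446]]
[335. 194.] 567.0 pl corners [[-0.007, -0.004], [-0.207, 0.025], [-0.195, 0.063], [0.001, 0.034]]
[169. 181.] 1915.0 pl corners [[0.318, -0.407], [0.241, -0.409], [0.255, -0.121], [0.325, -0.124]]
[263. 195.] 4090.5 pl corners [[0.097, -0.606], [-0.232, -0.538], [0.06, 0.314], [0.288, 0.243]]
```

```bash
python3 -m creep '[[[0,0.008,0.0008],0],[[0,0.005,0.0005],0],[[0,0,0],0]]'; python3 -m creep '[[[0,0,-0.02],0],[[0,0,-0.04],0],[[0,0,-0.04],0],[[0,0,0],0]]' 1
python3 - <<'E'
from h import *
im,C=snap('scene','d4.png');pusher(im,C)
im,C=snap('side','d5.png');pusher(im,C)
E
```

```text
time: 4.8
ee_pos: [0.5186, 0.0425, 0.1056]
eef_rot: [-3.082, 0.013, -1.664]
ft_force: [0.8, -0.2, -0.2]
opening: 0.0001
time: 5.13
ee_pos: [0.5054, 0.0418, 0.204]
eef_rot: [-3.097, 0.011, -1.664]
ft_force: [2.1, 0.1, 0.5]
opening: 0.0481
[440. 390.] 2433.0 pl corners [[0.049, 0.516], [-0.115, 0.527], [-0.099, 0.647], [0.056, 0.632]]
[381. 327.] 969.5 pl corners [[0.067, 0.355], [-0.061, 0.351], [-0.058, 0.445], [0.065, 0.446]]
[339. 193.] 730.0 pl corners [[-0.019, -0.002], [-0.217, 0.028], [-0.205, 0.066], [-0.01, 0.036]]
[169. 181.] 1917.5 pl corners [[0.318, -0.407], [0.241, -0.409], [0.255, -0.121], [0.325, -0.124]]
[263. 195.] 4094.5 pl corners [[0.097, -0.606], [-0.232, -0.538], [0.06, 0.314], [0.288, 0.243]]
[267. 117.] 1201.0 pl corners [[0.352, -0.167], [0.354, -0.471], [0.152, -0.33], [0.171, -0.068]]
```

```bash
python3 - <<'E'
from h import *
im,C=snap('wrist','e.png');pusher(im,C)
g=wd((-.186,.0435));print(g)
go(g[0],g[1],.2,-1.671)
E
```

```text
[322. 204.] 13252.0 pl corners [[-0.009, 0.034], [-0.015, -0.004], [-0.212, 0.02], [-0.206, 0.067]]
[0.4160926  0.05483744]
now [0.5024 0.0416 0.1983] yaw -1.6639 -> tool shift now-axes [-0.0052  0.0871 -0.0017] turn 0.08 target axes [-0.0046  0.0872]
```

View pics/e.png

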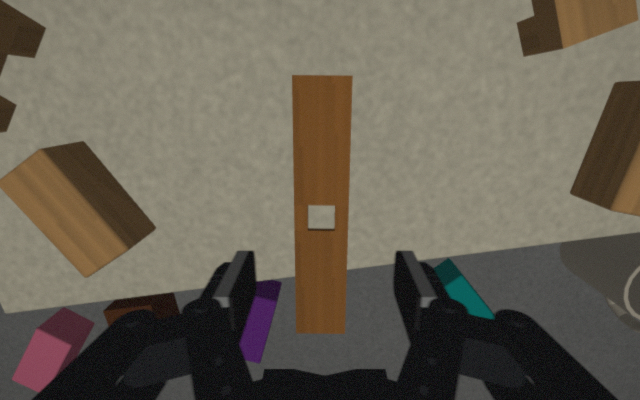

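The pusher is vertical in the image: end b at (322,75), end a at (320,333) and hole at (321,217). The platform's front edge crosses it at row 272, so it overhangs by about 50 mm and lies square to the tool.

```bash
python3 - <<'E'
from h import *
C=cam('wrist')
a=onz(C,(320.5,333),.105);b=onz(C,(322.2,75),.105);m=onz(C,(321.5,217.5),.105);e=onz(C,(322,272),.1)
u=(b-a)/np.linalg.norm(b-a);print(a,m,b,np.linalg.norm(b-a),np.arctan2(u[1],u[0])); g=a+.025*u;print('grip',g,'edge dist',(e-g)@u)
go(g[0],g[1],.2,np.arctan2(u[1],u[0])-np.pi/2)
E
```

```text
[0.39222    0.05490123 0.105     ] [0.49195254 0.04460461 0.105     ] [0.59098249 0.03473379 0.105     ] 0.19978301748905708 -0.10111896777100175
grip [0.41709229 0.05237756 0.105     ] edge dist 0.027792674734754066
now [0.5024 0.0416 0.1983] yaw -1.6639 -> tool shift now-axes [-0.0028  0.0859 -0.0017] turn 0.09 target axes [-0.0022  0.0859]
```

```bash
python3 -m creep '[[[-0.001,0.025,0],0.04],[[-0.001,0.025,0],0.04],[[0,0.02,0],0],[[0,0.01,0],0],[[0,0,0],0]]' 1
python3 -c "
from h import *
go(.417,.0524,.084,-1.672)"
```

```text
time: 5.7
ee_pos: [0.4143, 0.051, 0.1876]
eef_rot: [-3.121, 0.007, -1.672]
ft_force: [-0.4, -0.4, 0.8]
opening: 0.0857
now [0.4143 0.051  0.1876] yaw -1.6718 -> tool shift now-axes [-0.0017 -0.0025  0.1036] turn 0.0 target axes [-0.0017 -0.0025]
```

```bash
python3 -m creep '[[[-0.001,-0.003,0.03],0],[[0,0,0.03],0],[[0,0,0.02],0],[[0,0,0.01],0],[[0,0,0],0]]' 
python3 -c "
from h import *
go(.417,.0524,.084,-1.672)"
```

```text
time: 6.12
ee_pos: [0.4233, 0.0522, 0.0927]
eef_rot: [-3.118, 0.007, -1.671]
ft_force: [-0.3, 0.1, 0.6]
opening: 0.0856
now [0.4233 0.0522 0.0927] yaw -1.6711 -> tool shift now-axes [0.0004 0.0063 0.0087] turn 0.01 target axes [0.0005 0.0063]
```

```bash
python3 -m creep '[[[0,0.006,0.005],0],[[0,0.002,0.004],0],[[0,0,0],0]]' 
python3 -m creep '[[[0,0,0],0],[[0,0,0],0],[[0,0,0],0],[[0,0,0],0],[[0,0,0],0],[[0,0,0],0]]' 0
```

```text
time: 6.37
ee_pos: [0.4161, 0.053, 0.082]
eef_rot: [-3.12, 0.007, -1.671]
ft_force: [0.4, -0.1, -0.1]
opening: 0.0854
time: 6.87
ee_pos: [0.4179, 0.0532, 0.0844]
eef_rot: [-3.114, 0.008, -1.671]
ft_force: [-0.6, -0.5, -0.5]
opening: 0.0384
```

```bash
python3 -m creep '[[[0,0,-0.008],0],[[0,0,-0.015],0],[[0,0,-0.02],0],[[0,0,-0.025],0],[[0,0,-0.03],0],[[0,0,0],0],[[0,0,0],0]]' 
python3 - <<'E'
from h import *
im,C=snap('side','f.png');im2,D=snap('wrist','f2.png')
cv2.imwrite('pics/f3.png',np.hstack([cv2.resize(im[60:340,150:450],(400,373)),cv2.resize(im2,(400,373))]))
E
```

```text
time: 7.45
ee_pos: [0.414, 0.0525, 0.189]
eef_rot: [-3.116, 0.008, -1.671]
ft_force: [-1.5, 0.4, -1.4]
opening: 0.0385
```

View pics/f3.png

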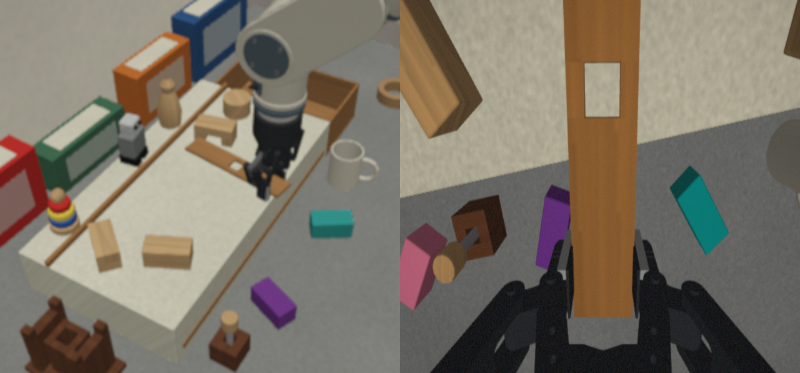

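The pusher is held squarely at end a and lifted clear; in the left view it spans (190,145) to (285,190), and the blocks are undisturbed.

```bash
python3 -m creep '[[[-0.025,0,-0.005],-0.85],[[-0.025,0,0],-0.85],[[-0.03,0,0],0],[[-0.03,0,0],0],[[-0.03,0,0],0],[[-0.03,0,0],0],[[-0.03,0,0],0]]' 
python3 -c "
from h import *
g=wd((-.105,.315));print(g)
go(g[0],g[1],.19,-1.522)"
```

```text
time: 8.13
ee_pos: [0.4047, 0.2539, 0.1862]
eef_rot: [-3.13, -0.002, -1.525]
ft_force: [0.6, 0.1, -1.3]
opening: 0.038
[0.4836972  0.32997898]
now [0.4047 0.2539 0.1862] yaw -1.5251 -> tool shift now-axes [-0.0724 -0.0824 -0.0038] turn -0.04 target axes [-0.0722 -0.0826]
```

```bash
python3 -m creep '[[[-0.025,-0.025,-0.004],0],[[-0.02,-0.025,-0.004],0],[[-0.015,-0.02,0],0],[[-0.008,-0.008,0],0],[[0,0,0],0]]' 
python3 - <<'E'
from h import *
go(.4837,.330,.11,-1.522)
im,C=snap('wrist','g.png');im2,D=snap('scene','g2.png')
cv2.imwrite('pics/g3.png',np.hstack([cv2.resize(im2[90:370,180:470],(400,386)),cv2.resize(im,(400,386))]))
E
```

```text
time: 8.55
ee_pos: [0.4764, 0.3333, 0.186]
eef_rot: [3.141, -0.008, -1.517]
ft_force: [0.3, -0.6, -0.1]
opening: 0.0382
now [0.4764 0.3333 0.186 ] yaw -1.5173 -> tool shift now-axes [ 0.0037 -0.0071  0.076 ] turn 0.05 target axes [ 0.0037 -0.0071]
```

View pics/g3.png

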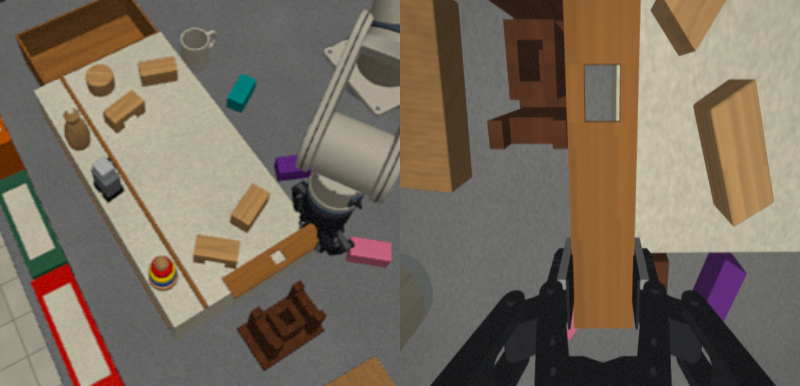

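Left: the pusher runs along the platform's rest end from (225,285) to (315,235), clear behind the bridge (217,250) and brick (250,206). Right: the rest lies at (530,80), and both notches are free.

```bash
python3 -m creep '[[[0.001,-0.004,0.03],0],[[0.001,-0.002,0.025],0],[[0,0,0.01],0],[[0,0,0],0]]' 
python3 -c "
from h import *
go(.4837,.330,.113,-1.522)"
```

```text
time: 8.98
ee_pos: [0.4771, 0.325, 0.118]
eef_rot: [3.135, -0.012, -1.519]
ft_force: [-0.1, -0.6, -0.9]
opening: 0.0384
now [0.4771 0.325  0.118 ] yaw -1.5191 -> tool shift now-axes [-0.0046 -0.0069  0.005 ] turn 0.03 target axes [-0.0046 -0.0069]
```

```bash
python3 -m creep '[[[0.006,-0.003,0.002],0],[[0.012,-0.002,0.002],0],[[0.012,-0.002,0],0],[[0.012,0,0],0],[[0.012,0,0],0],[[0.012,0,0],0],[[0.012,0,0],0],[[0.012,0,0],0]]' 
python3 -c "
from h import *
print(pl(manip.observe()['ee_pos']))
g=wd((-.105,-.35));go(g[0],g[1],.113,-1.522)"
```

```text
time: 9.65
ee_pos: [0.4901, 0.2268, 0.1194]
eef_rot: [3.14, -0.01, -1.519]
ft_force: [-0.6, 0.6, -0.2]
opening: 0.0382
[-0.10370139  0.21159648]
now [0.4901 0.2268 0.1194] yaw -1.5188 -> tool shift now-axes [0.5616 0.003  0.0064] turn 0.04 target axes [0.5616 0.0012]
```

```bash
python3 -m creep '[[[0,0,0.004],0],[[0.0,0,0.005],0],[[0,0,0],0]]'; python3 - <<'E'
from h import *
go(.48,.2,.112)
im,C=snap('side','i.png');im2,D=snap('scene','i2.png')
cv2.imwrite('pics/i3.png',np.hstack([cv2.resize(im2[90:370,180:470],(400,386)),cv2.resize(im[60:340,150:450],(400,386))]))
E
```

```text
time: 9.9
ee_pos: [0.4906, 0.2231, 0.1105]
eef_rot: [3.141, -0.01, -1.523]
ft_force: [0.0, 0.6, -1.5]
opening: 0.0381
now [0.4906 0.2231 0.1105] yaw -1.5229 -> tool shift now-axes [ 0.0226  0.0117 -0.0015] turn 0 target axes None
```

View pics/i3.png

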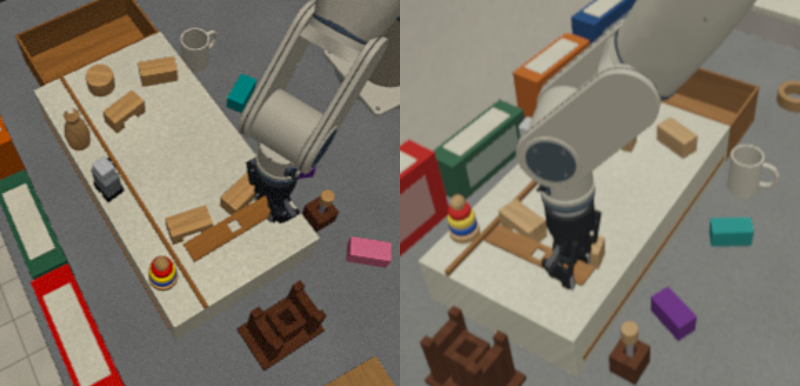

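The bridge and brick are being pushed together against the pusher's face; the toys are untouched.

```bash
python3 -m creep '[[[0.012,0,0.0004],0],[[0.012,0,0.0004],0],[[0.012,0,0.0004],0],[[0.012,0,0.0004],0],[[0.012,0,0.0004],0],[[0.012,0,0.0004],0],[[0.012,0,0.0004],0],[[0.012,0,0.0004],0]]' 
python3 -c "
from h import *
print(pl(manip.observe()['ee_pos']))"
```

```text
time: 10.67
ee_pos: [0.4964, 0.1218, 0.1086]
eef_rot: [-3.14, -0.009, -1.517]
ft_force: [0.0, 1.6, 0.2]
opening: 0.0385
[-0.10254698  0.1064515 ]
```

```bash
python3 -m creep '[[[0.012,0,0],0.05],[[0.012,0,0],0],[[0.012,0,0.0],0],[[0.012,0,0.0],0],[[0.012,0,0],0],[[0.012,0,0.0],0],[[0.012,0,0],0],[[0.012,0,0.0],0]]' 
python3 - <<'E'
from h import *
print(pl(manip.observe()['ee_pos']))
im2,D=snap('scene','j2.png');im,D=snap('wrist','j.png')
cv2.imwrite('pics/j3.png',np.hstack([cv2.resize(im2[90:370,180:470],(400,386)),cv2.resize(im,(400,386))]))
E
```

```text
time: 11.33
ee_pos: [0.4985, 0.0119, 0.1092]
eef_rot: [3.14, -0.01, -1.527]
ft_force: [0.4, 1.1, -0.5]
opening: 0.0386
[-0.10579157 -0.00346503]
```

View pics/j3.png

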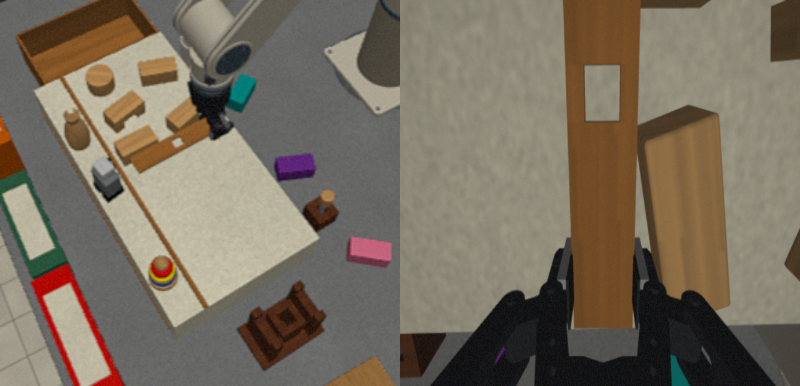

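The brick lies flat against the fingers with its front end at row 305, and the platform's edge is at row 325, so it is still on the platform. Three other blocks lie ahead.

```bash
python3 -m creep '[[[0.012,0,0.0],0],[[0.012,0,0.0],0],[[0.012,0,0.0],0],[[0.012,0,0.0],0],[[0.012,0,0],0],[[0.012,0,0.0],0],[[0.012,0,0],0],[[0.012,0,0.0],0]]' 
python3 - <<'E'
from h import *
print(pl(manip.observe()['ee_pos']))
E
python3 -m creep '[[[0.012,0,0.0],0],[[0.012,0,0.0],0],[[0.012,0,0.0],0],[[0.012,0,0.0],0],[[0.012,0,0],0],[[0,0,0],0]]' 
python3 - <<'E'
from h import *
print(pl(manip.observe()['ee_pos']))
im2,D=snap('scene','k2.png');im,D=snap('wrist','k.png')
cv2.imwrite('pics/k3.png',np.hstack([cv2.resize(im2[70:270,180:390],(400,386)),cv2.resize(im,(400,386))]))
E
```

```text
time: 12.1
ee_pos: [0.5, -0.0893, 0.1096]
eef_rot: [3.137, -0.008, -1.529]
ft_force: [-0.1, 1.7, -0.5]
opening: 0.0382
[-0.10925346 -0.10459775]
time: 12.6
ee_pos: [0.502, -0.1568, 0.1098]
eef_rot: [3.137, -0.008, -1.53]
ft_force: [0.4, 0.6, 0.7]
opening: 0.0381
[-0.11052395 -0.17204719]
```

View pics/k3.png

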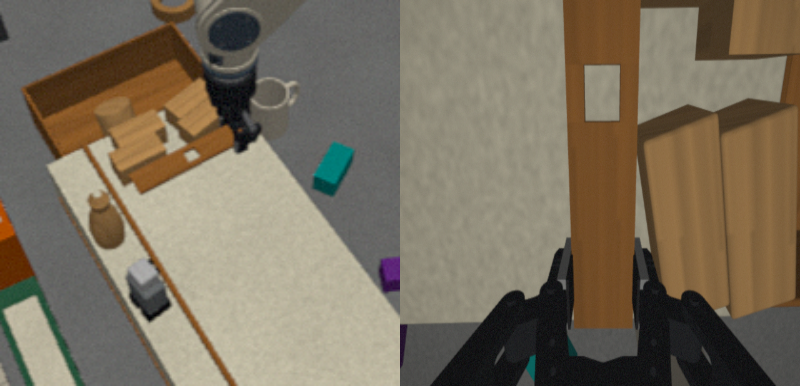

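Drum, bridges and the bricks are bunched at the crate end. The front brick's corner (730,318) is close to the front edge, so I'll drift inward while pushing.

```bash
python3 -m creep '[[[0.008,-0.003,0.0],0],[[0.01,-0.003,0.0],0],[[0.01,-0.003,0.0],0],[[0.01,-0.003,0.0],0],[[0.01,-0.003,0],0],[[0.01,-0.003,0.0],0],[[0.01,-0.002,0],0],[[0.01,-0.002,0.0],0]]' 
python3 - <<'E'
from h import *
print(pl(manip.observe()['ee_pos']))
im2,D=snap('scene','l2.png');im,D=snap('wrist','l.png')
cv2.imwrite('pics/l3.png',np.hstack([cv2.resize(im2[70:270,180:390],(400,386)),cv2.resize(im,(400,386))]))
E
```

```text
time: 13.37
ee_pos: [0.5285, -0.2368, 0.1097]
eef_rot: [3.133, -0.005, -1.526]
ft_force: [-0.2, 1.5, 0.2]
opening: 0.0383
[-0.08802735 -0.25333681]
```

View pics/l3.png

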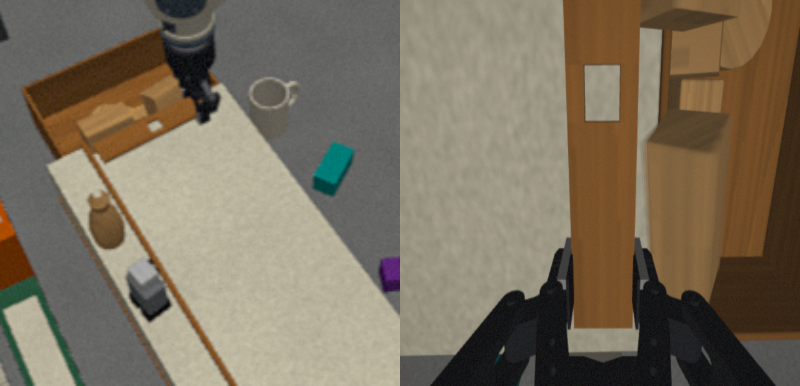

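Most blocks are going over the edge; the last brick is half over the crate and well inside its front wall.

```bash
python3 -m creep '[[[0.012,0,0.0],0],[[0.012,0,0.0],0],[[0.012,0,0.0],0],[[0.012,0,0.0],0],[[0.012,0,0],0],[[0.012,0,0.0],0],[[0.012,0,0],0],[[0,0,0.0],0]]' 
python3 - <<'E'
from h import *
print(pl(manip.observe()['ee_pos']))
im2,D=snap('scene','m2.png');im,D=snap('wrist','m.png')
cv2.imwrite('pics/m3.png',np.hstack([cv2.resize(im2[70:270,180:390],(400,386)),cv2.resize(im,(400,386))]))
E
```

```text
time: 14.13
ee_pos: [0.5339, -0.3319, 0.1123]
eef_rot: [3.138, -0.009, -1.528]
ft_force: [-1.0, 0.0, 3.9]
opening: 0.0384
[-0.08732457 -0.348577  ]
```

View pics/m3.png

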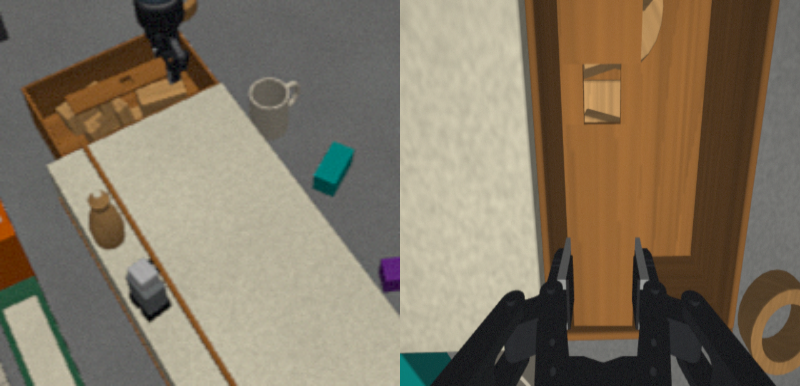

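```bash
python3 -m creep '[[[0,0,-0.02],0],[[0,0,-0.04],0],[[0,0,-0.04],0],[[-0.02,0,-0.03],0],[[-0.04,0,0],0],[[-0.04,0,0],0],[[-0.03,0,0],0],[[0,0,0],0]]' 
python3 - <<'E'
from h import *
print(pl(manip.observe()['ee_pos']))
im2,D=snap('scene','n2.png');im,D=snap('wrist','n.png');im3,D=snap('side','n1.png')
S=cv2.resize(im2[75:175,180:310],(400,308));T=cv2.resize(im3[80:200,270:430],(400,300))
cv2.imwrite('pics/n3.png',np.hstack([np.vstack([S,T[:292]]),cv2.resize(im[:,240:],(400,600))]))
E
```

```text
time: 14.9
ee_pos: [0.5237, -0.1901, 0.242]
eef_rot: [3.126, 0.002, -1.53]
ft_force: [-0.5, 0.7, -0.8]
opening: 0.0381
[-0.0905174  -0.20644748]
```

View pics/n3.png

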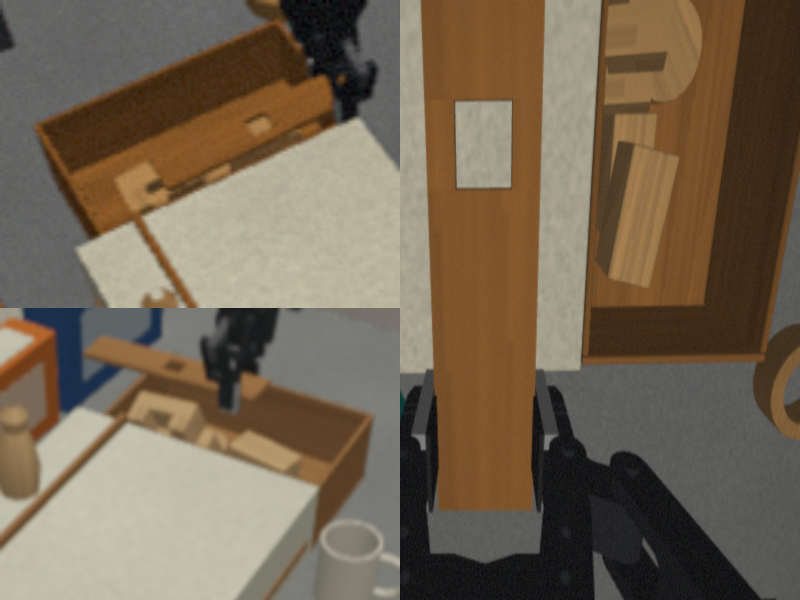

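All five blocks lie in the crate (drum, two bridges and two bricks in the wrist and side crops), the platform is clear, and the pusher is still held. Next is the rest.

```bash
python3 -m creep '[[[-0.035,0,0],0],[[-0.04,0,0],0],[[-0.04,0,0],0],[[-0.04,0,0],0],[[-0.04,0,0],0],[[-0.04,0,0],0],[[-0.04,0,0],0],[[-0.04,0,0],0]]' >/dev/null
python3 -m creep '[[[-0.04,0,0],0],[[-0.04,0,0],0],[[-0.04,0,0],0],[[-0.04,0,0],0],[[-0.03,0,0],0],[[0,0,0],0],[[0,0,0],0]]' 
python3 - <<'E'
from h import *
np.set_printoptions(precision=4,suppress=True)
print(pl(manip.observe()['ee_pos']))
im,D=snap('wrist','o.png');im2,S=snap('scene','o2.png')
# socket candidates: dark square blobs
for n,I,C in(('w',im,D),('s',im2,S)):
    g=cv2.cvtColor(I,cv2.COLOR_BGR2GRAY)
    for th in (25,32,40,50):
        m=(g<th).astype(np.uint8)
        for c in cv2.findContours(m,cv2.RETR_LIST,cv2.CHAIN_APPROX_NONE)[0]:
            r=cv2.minAreaRect(c);q=onz(C,r[0],.092)
            A=cv2.contourArea(c)
            if A>30 and A<4000 and np.linalg.norm(q[:2]-[.56,.41])<.04:print(n,th,np.round(r[0],1),np.round(r[1],1),A,q)
E
```

```text
time: 16.3
ee_pos: [0.5174, 0.3176, 0.2317]
eef_rot: [3.122, -0.007, -1.556]
ft_force: [-0.1, -0.6, -0.7]
opening: 0.0384
[-0.072  0.301]
w 32 [247.8 122. ] [36.  16.9] 292.5 [0.5639 0.3778 0.092 ]
w 32 [205.4 121.5] [32.1 29.1] 286.5 [0.5639 0.4118 0.092 ]
w 32 [244.7  95.9] [18.  16.4] 54.0 [0.5842 0.3791 0.092 ]
w 40 [206.7 120. ] [33.1 32.7] 878.0 [0.5651 0.4106 0.092 ]
w 40 [212.3 138.5] [105.3 108. ] 2748.5 [0.5502 0.4075 0.092 ]
w 50 [206.5 119.9] [34.9 33.9] 967.0 [0.5651 0.4108 0.092 ]
w 50 [211.1 138.6] [107.2 111.6] 3096.0 [0.5501 0.4086 0.092 ]
s 25 [388.5 319.9] [8.2 7.3] 40.0 [0.5609 0.4123 0.092 ]
s 25 [399.6 314.7] [34.9  9.4] 59.5 [0.5299 0.4148 0.092 ]
s 32 [383.3 329.2] [26.6 15.1] 58.5 [0.5842 0.4253 0.092 ]
s 32 [387.9 320.1] [10.6  9.4] 69.5 [0.5625 0.4121 0.092 ]
s 32 [398.3 315.8] [33.9 16.3] 165.0 [0.5342 0.4153 0.092 ]
s 40 [387.6 320.1] [11.4 11.4] 88.5 [0.5631 0.4118 0.092 ]
s 40 [391.9 321.4] [34.5 34.5] 331.5 [0.5556 0.4195 0.092 ]
s 50 [384.5 325.5] [40.2 59.1] 1835.0 [0.5768 0.4192 0.092 ]
```

```bash
python3 -m creep '[[[-0.02,0.015,0],-0.2],[[-0.02,0.005,0],-0.2],[[-0.02,0,0],0],[[0,0,0],0]]' 
python3 - <<'E'
from h import *
np.set_printoptions(precision=4,suppress=True)
im,D=snap('wrist','p.png');st=manip.observe();p=st['ee_pos'];yaw=st['eef_rot'][2]
print(two(D,(206.6,120),D,(206.6,120))[1]) if 0 else None
hsv=cv2.cvtColor(im,cv2.COLOR_BGR2HSV)
m=cv2.inRange(hsv,(8,150,60),(20,255,255))
cc=cv2.findContours(m,cv2.RETR_CCOMP,cv2.CHAIN_APPROX_NONE)
for c,h in zip(cc[0],cc[1][0]):
    r=cv2.minAreaRect(c)
    if cv2.contourArea(c)>1500:print(np.round(r[0],1),np.round(r[1],1),round(r[2],1),h[3],cv2.boundingRect(c))
E=lambda px:onz(D,px,p[2]+.021)
print('hole guess rel',E((324,97))-p)
g=cv2.cvtColor(im,cv2.COLOR_BGR2GRAY)
for th in (40,50):
  for c in cv2.findContours((g<th).astype(np.uint8),cv2.RETR_LIST,cv2.CHAIN_APPROX_NONE)[0]:
    r=cv2.minAreaRect(c);q=onz(D,r[0],.092)
    if 200<cv2.contourArea(c)<4000 and np.linalg.norm(q[:2]-[.565,.411])<.03:print(th,np.round(r[0]),np.round(r[1]),q)
print(p,st['eef_rot'])
E
```

```text
time: 16.73
ee_pos: [0.4978, 0.3693, 0.2311]
eef_rot: [3.12, -0.009, -1.533]
ft_force: [-0.0, -0.4, -0.7]
opening: 0.0382
[308.5 169.5] [339. 151.] 90.0 -1 (233, 0, 152, 340)
[338.   95.5] [30. 61.] 0.0 355 (323, 65, 31, 62)
hole guess rel [0.0766 0.004  0.021 ]
40 [260.  94.] [33.  8.] [0.5644 0.4197 0.092 ]
50 [260.  94.] [35.  9.] [0.5644 0.4197 0.092 ]
[0.4978 0.3676 0.2309] [ 3.1193 -0.0105 -1.5326]
```

```bash
cat >> h.py <<'E'
def tool_pix(px):  # pixel -> point on pusher top, tool frame
    c=manip.calibration('wrist');T=np.array(c['T_tool_cam']);d=T[:3,:3]@np.array([(px[0]-c['cx'])/c['fx'],(px[1]-c['cy'])/c['fy'],1])
    R0=R.from_euler('xyz',[-3.114,.008,-1.671]).as_matrix();n=R0.T@[0,0,1];p0=R0.T@[0,0,.0206]
    e=T[:3,3];return e+d*((p0-e)@n)/(d@n)
E
python3 - <<'E'
from h import *
np.set_printoptions(precision=4,suppress=True)
im=cv2.imread('pics/n.png');hsv=cv2.cvtColor(im,cv2.COLOR_BGR2HSV)
m=cv2.inRange(hsv,(8,120,60),(20,255,255))
cc=cv2.findContours(m,cv2.RETR_CCOMP,cv2.CHAIN_APPROX_NONE)
for c,h in zip(cc[0],cc[1][0]):
    r=cv2.boundingRect(c)
    if cv2.contourArea(c)>1500 and h[3]>=0:
        M=cv2.moments(c);q=(M['m10']/M['m00'],M['m01']/M['m00']);print(r,q,tool_pix(q),[tool_pix(v) for v in cv2.boxPoints(cv2.minAreaRect(c))])
for row in (20,40,150,250,320,330,340,345):
    xs=np.where(m[row,240:420])[0]+240
    print(row,xs.min() if len(xs) else None,xs.max() if len(xs) else None)
for row in(20,250):
    xs=np.where(m[row,240:380])[0]+240;print(tool_pix(((xs.min()+xs.max())/2,row)))
E
```

```text
(293, 65, 61, 62) (323.10836547159926, 95.68952054468409) [ 0.0005 -0.0764 -0.0185] [array([-0.0103, -0.066 , -0.0187]), array([-0.0098, -0.0865, -0.0181]), array([ 0.0107, -0.0865, -0.0183]), array([ 0.0112, -0.066 , -0.0189])]
20 262 383
40 263 382
150 269 378
250 274 375
320 277 372
330 278 371
340 None None
345 None None
[-0.0004 -0.1004 -0.0178]
[ 0.001  -0.0173 -0.0201]
```

```bash
python3 -m creep '[[[-0.02,0.005,0.02],0],[[-0.018,0.004,0.03],0],[[0,0,0.02],0],[[0,0,0],0],[[0,0,0],0]]' 
python3 - <<'E'
from h import *
go(.488,.4086,.15,-1.535)
E
```

```text
time: 17.2
ee_pos: [0.4904, 0.3968, 0.1606]
eef_rot: [3.122, -0.011, -1.542]
ft_force: [-0.7, 0.4, 0.1]
opening: 0.0382
now [0.4904 0.3968 0.1606] yaw -1.5422 -> tool shift now-axes [-0.0118  0.002   0.0106] turn -0.08 target axes [-0.0118  0.0019]
```

```bash
python3 -m creep '[[[-0.008,0.002,0.005],-0.05],[[-0.004,0.001,0.006],-0.05],[[0,0,0],0],[[0,0,0],0]]' 
python3 - <<'E'
from h import *
go(.488,.4086,.15,-1.535)
im,D=snap('wrist','q.png');im2,S=snap('scene','q2.png');im3,_=snap('side','q1.png')
cv2.imwrite('pics/q3.png',np.hstack([np.vstack([cv2.resize(im2[250:380,310:470],(370,300)),cv2.resize(im3[240:370,130:290],(370,300))]),cv2.resize(im[0:400,180:466],(430,600))]))
E
```

```text
time: 17.53
ee_pos: [0.4894, 0.4071, 0.1523]
eef_rot: [3.125, -0.009, -1.537]
ft_force: [0.0, 0.7, -0.5]
opening: 0.038
now [0.4894 0.4071 0.1523] yaw -1.5371 -> tool shift now-axes [-0.0016  0.0014  0.0023] turn -0.02 target axes [-0.0016  0.0014]
```

View pics/q3.png

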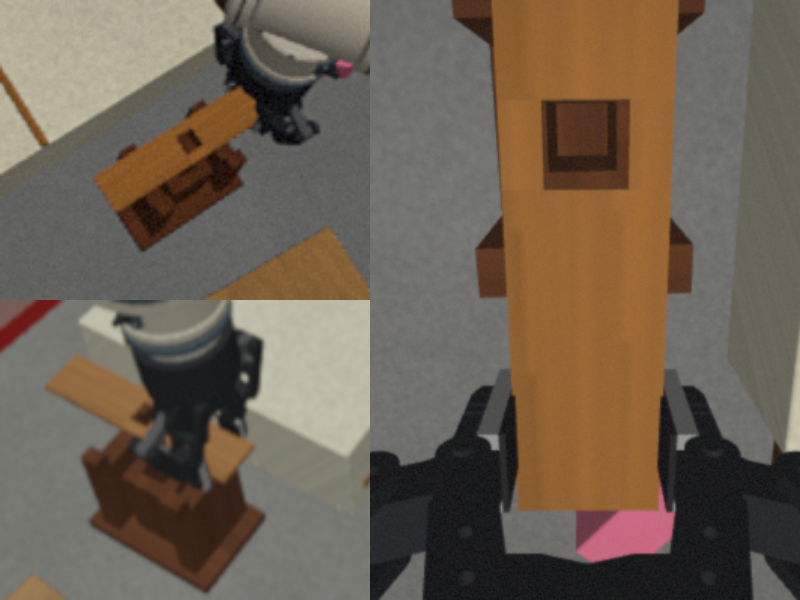

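The pusher lies over the rest, centred between the near bracket's prongs at (477,270) and (692,270), with the socket showing through its hole at (585,135).

```bash
python3 - <<'E'
from h import *
np.set_printoptions(precision=4,suppress=True)
D=cam('wrist');st=manip.observe();p=st['ee_pos'];Rm=R.from_euler('xyz',st['eef_rot']).as_matrix()
f=lambda x,y:(180+(x-370)/1.503,y/1.5)
L,Rr=onz(D,f(477,297),.118),onz(D,f(692,292),.118);L2,R2=onz(D,f(453,12),.118),onz(D,f(705,8),.118)
print('near prong front edge',L,Rr,(L+Rr)/2,'pl',pl((L+Rr)/2));print('far',L2,R2,(L2+R2)/2)
n,fr=(L+Rr)/2,(L2+R2)/2;u=(fr-n)[:2];u/=np.linalg.norm(u);print('axis yaw',np.arctan2(u[1],u[0]),'centre from near',n[:2]+u*.054, 'dist n-f',np.linalg.norm(fr-n))
S=onz(D,f(582,100),.092),onz(D,f(582,172),.092);print('socket floor-of-hole rim',S)
print('hole world',p+Rm@np.array([.0005,-.0764,-.0185]),'ends',p+Rm@tool_pix((324,333)),p+Rm@tool_pix((322,20)))
E
```

```text
near prong front edge [0.5085 0.4461 0.118 ] [0.5127 0.3685 0.118 ] [0.5106 0.4073 0.118 ] pl [-0.0743  0.3909]
far [0.6003 0.4501 0.118 ] [0.6042 0.3737 0.118 ] [0.6022 0.4119 0.118 ]
axis yaw 0.050821162455982 centre from near [0.5645 0.41  ] dist n-f 0.09173993256029252
socket floor-of-hole rim (array([0.5772, 0.4102, 0.092 ]), array([0.5513, 0.4094, 0.092 ]))
hole world [0.5659 0.4093 0.1694] ends [0.4679 0.4057 0.1738] [0.5899 0.4105 0.1684]
```

```bash
python3 -m creep '[[[-0.001,0.001,0.012],-0.1],[[0,0,0.012],0],[[0,0,0.01],0],[[0,0,0.006],0],[[0,0,0],0],[[0,0,0],0]]' 
python3 - <<'E'
from h import *
st=manip.observe();p=st['ee_pos'];Rm=R.from_euler('xyz',st['eef_rot']).as_matrix()
print('hole top',p+Rm@np.array([.0005,-.0764,-.0185]))
go(.488,.409,.09,-1.53)
E
```

```text
time: 18.18
ee_pos: [0.4869, 0.4074, 0.1076]
eef_rot: [3.124, -0.01, -1.527]
ft_force: [0.2, -0.4, -0.8]
opening: 0.0384
hole top [0.56358943 0.41042131 0.1247365 ]
now [0.4869 0.4074 0.1076] yaw -1.5269 -> tool shift now-axes [-0.0016 -0.0011  0.0176] turn 0.03 target axes [-0.0016 -0.0011]
```

```bash
python3 -m creep '[[[0,-0.001,0.005],0],[[0,0,0.004],0],[[0,0,0.003],0],[[0,0,0],0]]'; python3 -m creep '[[[0,0,0.004],0],[[0,0,0.002],0],[[0,0,0],0]]';  python3 - <<'E'
from h import *
st=manip.observe();p=st['ee_pos'];Rm=R.from_euler('xyz',st['eef_rot']).as_matrix()
print('hole top',p+Rm@np.array([.0005,-.0764,-.0185]))
E
```

```text
time: 18.52
ee_pos: [0.488, 0.4074, 0.0943]
eef_rot: [3.124, -0.01, -1.527]
ft_force: [-0.4, -0.6, -1.0]
opening: 0.0384
time: 18.77
ee_pos: [0.4884, 0.4076, 0.0883]
eef_rot: [3.126, -0.009, -1.527]
ft_force: [0.3, -1.1, 0.5]
opening: 0.038
hole top [0.56502212 0.41065778 0.10554483]
```

```bash
python3 -m creep '[[[0,0,0.002],0],[[0,0,0.0015],0],[[0,0,0],0]]'; python3 -m creep '[[[0,0,0],0],[[0,0,0],0],[[0,0,0],0],[[0,0,0],0],[[0,0,0],0],[[0,0,0],0],[[0,0,0],0]]' 1; python3 -m creep '[[[0,0,-0.02],0],[[0,0,-0.04],0],[[0,0,-0.04],0],[[0,0.02,-0.04],0],[[0,0.02,-0.02],0],[[0,0,0],0],[[0,0,0],0]]'
python3 - <<'E'
from h import *
np.set_printoptions(precision=4,suppress=True)
im,C=snap('wrist','r.png');pusher(im,C);print(pl((.5645,.410)))
im,S=snap('scene','r2.png');pusher(im,S)
E
```

```text
time: 19.02
ee_pos: [0.4887, 0.4079, 0.0852]
eef_rot: [3.127, -0.008, -1.527]
ft_force: [-1.1, -0.9, 1.8]
opening: 0.0383
time: 19.6
ee_pos: [0.4889, 0.4081, 0.0854]
eef_rot: [3.127, -0.008, -1.527]
ft_force: [0.2, 0.5, -1.0]
opening: 0.0856
time: 20.18
ee_pos: [0.4512, 0.4071, 0.2481]
eef_rot: [3.123, -0.01, -1.528]
ft_force: [0.4, 0.3, -0.5]
opening: 0.0853
[458. 238.] 924.5 pl corners [[-0.174, 0.292], [-0.174, 0.249], [-0.214, 0.243], [-0.213, 0.288]]
[324.  80.] 11640.5 pl corners [[0.002, 0.426], [0.001, 0.354], [-0.12, 0.349], [-0.119, 0.433]]
[-0.0204  0.391 ]
[439. 390.] 2439.0 pl corners [[0.049, 0.516], [-0.113, 0.526], [-0.098, 0.647], [0.055, 0.633]]
[391. 324.] 1907.0 pl corners [[0.078, 0.367], [-0.123, 0.362], [-0.118, 0.445], [0.076, 0.446]]
[169. 181.] 1917.0 pl corners [[0.318, -0.407], [0.241, -0.409], [0.255, -0.121], [0.325, -0.124]]
[263. 195.] 3239.0 pl corners [[0.097, -0.606], [-0.232, -0.538], [0.06, 0.314], [0.288, 0.243]]
```

```bash
python3 - <<'E'
from h import *
np.set_printoptions(precision=4,suppress=True)
W=cam('wrist');S=cam('scene');T=cam('side');snap('side','r1.png')
H=[]
for n,C in(('r',W),('r2',S),('r1',T)):
    im=cv2.imread(f'pics/{n}.png');hsv=cv2.cvtColor(im,cv2.COLOR_BGR2HSV);m=cv2.inRange(hsv,(8,130,88),(22,255,255))
    cc=cv2.findContours(m,cv2.RETR_CCOMP,cv2.CHAIN_APPROX_NONE)
    for i,(c,h) in enumerate(zip(cc[0],cc[1][0])):
        r=cv2.minAreaRect(c);q=onz(C,r[0],.105)
        if cv2.contourArea(c)>25 and np.linalg.norm(q[:2]-[.56,.41])<.08:
            print(n,np.round(r[0],1),np.round(r[1],1),'hole' if h[3]>=0 else '',q,[np.round(onz(C,v,.105)[:2],3).tolist() for v in cv2.boxPoints(r)])
            if h[3]>=0:H.append((C,r[0]))
for i in range(1,len(H)):print('two-view',two(*H[0],*H[i]))
E
```

```text
r [282.5  90. ] [12. 17.]  [0.5218 0.4399 0.105 ] [[0.526, 0.447], [0.527, 0.433], [0.518, 0.433], [0.517, 0.447]]
r [365.5  88.1] [11.7 16.3]  [0.526  0.3746 0.105 ] [[0.529, 0.382], [0.531, 0.369], [0.523, 0.367], [0.52, 0.38]]
r [322.5  80.5] [161.  65.]  [0.5303 0.4087 0.105 ] [[0.585, 0.435], [0.587, 0.387], [0.467, 0.379], [0.465, 0.433]]
r [322.5  31.5] [29. 27.] hole [0.5651 0.4102 0.105 ] [[0.574, 0.421], [0.575, 0.401], [0.556, 0.4], [0.555, 0.42]]
r2 [387.3 319.2] [18.4 79.8]  [0.5658 0.4116 0.105 ] [[0.664, 0.395], [0.463, 0.385], [0.464, 0.429], [0.662, 0.437]]
r2 [388.2 318.7] [9.7 8.9] hole [0.5635 0.4117 0.105 ] [[0.575, 0.401], [0.553, 0.4], [0.552, 0.422], [0.574, 0.424]]
r1 [191.7 342.3] [44.8  9.5]  [0.5203 0.474  0.105 ] [[0.567, 0.486], [0.572, 0.467], [0.475, 0.463], [0.471, 0.48]]
r1 [200.1 312.4] [92.5 24.9]  [0.5534 0.4155 0.105 ] [[0.652, 0.449], [0.674, 0.396], [0.458, 0.384], [0.446, 0.433]]
r1 [198.8 309.2] [7.1 9.2] hole [0.561  0.4114 0.105 ] [[0.57, 0.419], [0.569, 0.4], [0.552, 0.404], [0.553, 0.422]]
two-view (array([0.5644, 0.4111, 0.107 ]), np.float64(0.0020824874686765516))
two-view (array([0.5652, 0.4095, 0.0989]), np.float64(0.0014856458206543126))
```

```bash
python3 -m creep '[[[0.03,0.015,0],0],[[0.03,0.015,0],0],[[0.03,0.015,0],0],[[0.03,0.015,0],0],[[0.03,0.01,0],0],[[0.01,0.005,0],0],[[0,0,0],0],[[0,0,0],0]]'
cat > pin.py <<'E'
from h import *
import sys
np.set_printoptions(precision=4,suppress=True)
H=[]
for n in('wrist','scene','side'):
    im,C=snap(n,'s_%s%d.png'%(n,int(manip.observe()['time']*100)))
    hsv=cv2.cvtColor(im,cv2.COLOR_BGR2HSV);m=cv2.inRange(hsv,(10,70,85),(25,200,255))
    if n=='wrist': m[300:]=0
    for c in cv2.findContours(m,cv2.RETR_EXTERNAL,cv2.CHAIN_APPROX_NONE)[0]:
        r=cv2.minAreaRect(c);q=onz(C,r[0],.1)
        if cv2.contourArea(c)>40 and np.linalg.norm(q[:2]-[.366,.255])<.05:
            print(n,np.round(r[0],1),np.round(r[1],1),r[2],cv2.contourArea(c),q,cv2.boundingRect(c),hsv[int(r[0][1]),int(r[0][0])]);H.append((C,r[0]))
for i in range(1,len(H)):print(two(*H[0],*H[i]))
st=manip.observe();print(st['ee_pos'],st['eef_rot'])
E
python3 pin.py
```

```text
time: 21.0
ee_pos: [0.3785, 0.2345, 0.2361]
eef_rot: [3.102, -0.024, -1.53]
ft_force: [-0.6, -0.1, 1.1]
opening: 0.0854
wrist [301.7 174.7] [58.6 50.6] 87.1375961303711 1742.0 [0.3795 0.2491 0.1   ] (275, 145, 52, 60) [ 17 124 117]
scene [417. 233.] [12. 10.] 90.0 81.0 [0.3672 0.2543 0.1   ] (412, 227, 11, 13) [ 17 141 159]
side [323.3 309.2] [24.5 29.9] 25.201122283935547 504.5 [0.3498 0.2706 0.1   ] (307, 293, 30, 34) [ 15  87 114]
(array([0.3723, 0.2516, 0.0969]), np.float64(0.012827654113556382))
(array([0.3657, 0.2491, 0.0592]), np.float64(0.0033998461611718326))
[0.3791 0.2358 0.2366] [ 3.1028 -0.0232 -1.5284]
```

```bash
python3 - <<'E'
from h import *
import glob
np.set_printoptions(linewidth=250)
f=sorted(glob.glob('pics/s_wrist*'))[-1];im=cv2.imread(f);hsv=cv2.cvtColor(im,cv2.COLOR_BGR2HSV)
print('V');print(hsv[120:240:5,255:350:5,2]);print('S');print(hsv[120:240:5,255:350:5,1])
E
```

```text
V
[[103 104 102 102 101 109 109 108 105 106 105 107 106 106 109 106 110 104 106]
 [104 107 108 103 106 108 110 104 103 109 106 104 107 108 103 105 109 109 107]
 [104 108 105 108 101 103  98 106 103 103 105 107 104 109 106 104 108 106 106]
 [105 105 104 106 102 101  99  98 101  99  94  95  94  98  93 103 109 106 108]
 [103 107 110 105  99  48  48  46  45  45  42  49  46  47  52 105 110 107 107]
 [108 110 107 107  85  72  72  74  76  84  84  81  84  81  83 103 106 106 106]
 [108 109 107 106  97  82  85  85  86  86  84  85  86  86  88 105 107 107 106]
 [104 106 104 107  98  85  85  87  83  84  84  84  85  85  83 106 105 106 110]
 [106 107 108 103 102  87  83  87  81  81  88  84  85  87  84 105 104 105 104]
 [104 110 101 108 108  89  88  86  57  74  73  80  86  86  91 104 105 107 109]
 [110 106 109 106 109  86  86  86  90  86  90  77  79  83  81 105 107 108 111]
 [108 103 102 107 108  79  80  95 144 149 103  90  80  82  81 108 104 106 108]
 [105 103 110 112 105  84  96 172 171 175 171 154  80  90  86 109 107 109 108]
 [102 105 108 105 106  85 165 173 167 174 171 170  87  84  86 104 106 1
[... 1997 characters left out ...]
 7   5   9   9 119 128 129 129 130 133  10   7   2  10   7   2  10]
 [ 10   7   5   7   3   7  10 123 133 131 125  72   5  10   7   9   5   5   5]
 [ 10   7   5   5   5  10  10   5   7  20   5   7   7  10   2   5   9  14   7]
 [  9   5   7   7   9   5  12  14   5  10   9   7   5   0   7   9   7   7   7]
 [  7   7   9   5  10   7   7   7   7  12  12   9   2   5   7   7  12  10   9]
 [  5   5   5   5   7   5  10   5   7   5   9  10  11  10   5  12   2   7  12]
 [  9   5   5  10   7   5   9   7   7  10   7   7   9   2  14   9  12   0   7]
 [  9  10   7  12  10   8   7   7   5   5   9  10   9   9   5  12   7   7   7]
 [  7   5  10  14   9  10   7  12  10   5   9   2   9   9   9   9   7   2   7]]
```

```bash
sed -i 's/(10,70,85),(25,200,255)/(10,90,135),(25,200,255)/' pin.py; python3 pin.py
```

```text
wrist [300.5 190. ] [28. 31.] 90.0 677.0 [0.3664 0.2512 0.1   ] (285, 176, 32, 29) [ 16 133 175]
scene [417.  231.5] [7. 8.] 90.0 50.0 [0.3646 0.2506 0.1   ] (413, 228, 9, 8) [ 17 135 166]
side [321.5 298.5] [ 9. 11.] 90.0 86.5 [0.3672 0.2507 0.1   ] (316, 294, 12, 10) [ 18 103 175]
(array([0.3666, 0.2513, 0.1026]), np.float64(0.0015478895630948906))
(array([0.3668, 0.2512, 0.1009]), np.float64(0.0001462179266177973))
[0.3788 0.2358 0.2368] [ 3.103  -0.0232 -1.5278]
```

```bash
python3 -m creep '[[[-0.008,0.005,0.02],0],[[-0.008,0.005,0.025],0],[[0,0.002,0.03],0],[[0,0,0.02],0],[[0,0,0],0],[[0,0,0],0]]'
python3 -c "
from h import *
go(.367,.2515,.085)"
```

```text
time: 21.8
ee_pos: [0.3661, 0.255, 0.1407]
eef_rot: [3.11, -0.019, -1.524]
ft_force: [-0.5, -0.2, 1.0]
opening: 0.0853
now [0.3661 0.255  0.1407] yaw -1.5240 -> tool shift now-axes [ 0.0035 -0.0007  0.0557] turn 0 target axes None
```

```bash
python3 -m creep '[[[0.002,0,0.02],0],[[0.001,0,0.02],0],[[0,0,0.01],0],[[0,0,0],0],[[0,0,0],0]]'
python3 -c "
from h import *
go(.367,.2515,.085)"
```

```text
time: 22.22
ee_pos: [0.3696, 0.2549, 0.0943]
eef_rot: [3.118, -0.014, -1.523]
ft_force: [-0.3, 0.0, -0.6]
opening: 0.0852
now [0.3696 0.2549 0.0943] yaw -1.5229 -> tool shift now-axes [0.0032 0.0028 0.0093] turn 0 target axes None
```

```bash
python3 -m creep '[[[0.003,0.003,0.006],0],[[0.001,0.001,0.003],0],[[0,0,0],0]]'
python3 -m creep '[[[0,0,0],0],[[0,0,0],0],[[0,0,0],0],[[0,0,0],0],[[0,0,0],0],[[0,0,0],0],[[0,0,0],0],[[0,0,0],0]]' 0
```

```text
time: 22.47
ee_pos: [0.3673, 0.2516, 0.0876]
eef_rot: [3.123, -0.012, -1.523]
ft_force: [0.2, -0.3, 0.4]
opening: 0.0853
time: 23.13
ee_pos: [0.3682, 0.2521, 0.0894]
eef_rot: [3.125, -0.01, -1.523]
ft_force: [0.5, -0.1, -0.6]
opening: 0.0258
```

```bash
python3 -m creep '[[[0,0,-0.01],0],[[0,0,-0.015],0],[[0,0,-0.02],0],[[0,0,-0.03],0],[[0,0,-0.03],0],[[0,0,-0.03],0],[[0,0,-0.02],0],[[0,0,0],0]]'
python3 -c "
from h import *
print(manip.observe()['opening']);go(.565,.410,.235,-1.522)"
```

```text
time: 23.8
ee_pos: [0.3687, 0.2526, 0.2535]
eef_rot: [3.12, -0.013, -1.523]
ft_force: [1.3, -0.1, -0.3]
opening: 0.0253
0.025309475308108714
now [0.3687 0.2526 0.2535] yaw -1.5230 -> tool shift now-axes [-0.1479 -0.2036  0.0185] turn -0.01 target axes [-0.1477 -0.2038]
```

```bash
python3 -m creep '[[[-0.02,-0.025,0],0],[[-0.02,-0.03,0],0],[[-0.02,-0.03,0],0],[[-0.02,-0.03,0],0],[[-0.02,-0.03,0],0],[[-0.02,-0.025,0],0],[[-0.01,-0.015,0],0],[[0,0,0],0]]'
python3 -c "
from h import *
print(manip.observe()['opening']);go(.565,.410,.235,-1.522)"
```

```text
time: 24.47
ee_pos: [0.5503, 0.3942, 0.2457]
eef_rot: [3.117, -0.015, -1.523]
ft_force: [-0.4, 0.1, -0.2]
opening: 0.0257
0.025693774215567663
now [0.5503 0.3942 0.2457] yaw -1.5233 -> tool shift now-axes [-0.015  -0.0154  0.0107] turn -0.01 target axes [-0.015  -0.0154]
```

```bash
python3 -m creep '[[[-0.009,-0.01,0.005],0],[[-0.005,-0.006,0.01],0],[[0,0,0.008],0],[[0,0,0],0],[[0,0,0],0]]'
python3 - <<'E'
from h import *
go(.566,.4102,.2,-1.522)
np.set_printoptions(precision=4,suppress=True,linewidth=250)
p=manip.observe()['ee_pos']
for n in('scene','side'):
    im,C=snap(n,f't_{n}.png')
    t=proj(C,p+[-.001,0,-.0844]);h=proj(C,[.565,.4102,.105]);print(n,'pred tip',t,'hole',h)
    hsv=cv2.cvtColor(im,cv2.COLOR_BGR2HSV);x,y=int(t[0]),int(t[1])
    print(hsv[y-24:y+16:2,x-16:x+18:2,1]);print(hsv[y-24:y+16:2,x-16:x+18:2,2])
E
```

```text
time: 24.88
ee_pos: [0.5618, 0.4064, 0.2159]
eef_rot: [3.11, -0.02, -1.523]
ft_force: [-0.1, -0.3, -0.2]
opening: 0.0258
now [0.5618 0.4064 0.2159] yaw -1.5229 -> tool shift now-axes [-0.0036 -0.0043  0.0159] turn -0.01 target axes [-0.0036 -0.0043]
scene pred tip [389.3489 313.1967] hole [387.2781 318.4669]
[[ 42  47  32  42  36  36   7 232  64  12  74  54  27  40  31  31  31]
 [ 34  32  37  37   5   2  16  36  28  43  44  43  62  31  40  41  36]
 [ 41  34  31   5   5  10   6 112 102  93 149 123  50  47  56  28  25]
 [ 25  11   5  11   8  11  13   4  34  40 255 128  43  38  34  60  85]
 [ 11   8   3   3   8   8   3  19   0  49 255 255  60  89  85  22  80]
 [  8   5   8   5   5  12   8  10 103 149 130 128  57 146 133 179   0]
 [  5   3  13   5   3   5   5  18 105 134 141 142  73  64  48 134  53]
 [ 13   3   7  11  10   3   8   8 111 142 140 136 255 140 100  48 118]
 [  8  12   8  11   5   5   5  47 142 144 147 145  92 118 102 102 255]
 [  6  11   8  13   8   8 121 241 166 134 145 141  12 255  33 116  76]
 [ 13   5  13  10  61 181 232 199  60  32  93  14  38  36  60  85  58]
 [  8   8
[... 4252 characters left out ...]
152 152 148 131  91  96  97  90 120 126 125 124 128 129 129]
 [149 150 150 152 153 152 146 106  98  91 111 124 124 123 122 125 126]
 [151 150 150 150 151 152 153 136  98  94 113 122 123 125 122 122 121]
 [151 153 152 151 151 150 152 152 126 118 142 134 124 124 125 125 124]
 [149 150 153 154 152 151 151 151 136 147 152 150 144 133 123 122 123]
 [149 149 149 151 154 154 153 127  88 107 138 151 153 150 142 129 121]
 [144 148 149 149 150 152 135  92  60  60  80 122 153 154 152 148 140]
 [141 142 145 149 150 134  95  65  57  54  67 128 151 151 154 154 151]
 [113 135 142 143 147 134  90  55  56  60 125 147 146 146 148 153 154]
 [ 55  86 118 141 151 152 144 118  74 110 147 149 149 148 146 146 150]]
```

```bash
python3 - <<'E'
from h import *
np.set_printoptions(precision=4,suppress=True)
S,T=cam('scene'),cam('side')
print(manip.observe()['ee_pos'],'tip',two(S,(390,314),T,(200,301.3)))
p=manip.observe()['ee_pos']
for dz in(-.0844,-.06,-.04):print(proj(T,p+[-.001,0,dz]))
E
```

```text
[0.562  0.4064 0.2164] tip (array([0.5588, 0.4065, 0.1268]), np.float64(0.0030575782029194725))
[198.1417 299.7803]
[195.9566 292.5481]
[194.1083 286.4304]
```

```bash
python3 -m creep '[[[-0.004,-0.004,0.002],0],[[0,-0.001,0.005],0],[[0,0,0.0],0],[[0,0,0],0]]'
python3 -c "
from h import *
go(.567,.4102,.19,-1.522)"
```

```text
time: 25.32
ee_pos: [0.567, 0.4106, 0.2108]
eef_rot: [3.112, -0.018, -1.523]
ft_force: [-0.8, 0.3, -0.8]
opening: 0.0257
now [0.567  0.4106 0.2108] yaw -1.5234 -> tool shift now-axes [ 0.0004 -0.      0.0208] turn -0.02 target axes [ 0.0004 -0.    ]
```

```bash
python3 -m creep '[[[0,0,0.008],0],[[0,0,0.008],0],[[0,0,0.005],0],[[0,0,0],0]]'
python3 -c "
from h import *
go(.567,.4102,.18,-1.522)"
```

```text
time: 25.65
ee_pos: [0.5664, 0.4101, 0.1882]
eef_rot: [3.113, -0.018, -1.523]
ft_force: [1.1, -0.1, -0.9]
opening: 0.0253
now [0.5664 0.4101 0.1882] yaw -1.5234 -> tool shift now-axes [-0.0001 -0.0006  0.0082] turn -0.02 target axes [-0.0001 -0.0006]
```

```bash
python3 -m creep '[[[0,0,0.006],0],[[0,0,0.006],0],[[0,0,0.0],0]]'; python3 -m creep '[[[0,0,0.006],0],[[0,0,0.006],0],[[0,0,0.0],0]]'
```

```text
time: 25.9
ee_pos: [0.5656, 0.4096, 0.1742]
eef_rot: [3.112, -0.018, -1.523]
ft_force: [0.5, -0.4, -0.9]
opening: 0.0255
time: 26.15
ee_pos: [0.5652, 0.4094, 0.1607]
eef_rot: [3.112, -0.018, -1.523]
ft_force: [0.4, 0.4, -0.9]
opening: 0.0256
```

```bash
python3 -m creep '[[[0,-0.001,0.008],0],[[0,0,0.008],0],[[0,0,0.006],0],[[0,0,0],0]]'; python3 -m creep '[[[0,0,0.006],0],[[0,0,0.006],0],[[0,0,0.0],0]]'
```

```text
time: 26.48
ee_pos: [0.5657, 0.4089, 0.1363]
eef_rot: [3.112, -0.018, -1.523]
ft_force: [-0.5, 0.2, -0.5]
opening: 0.0258
time: 26.73
ee_pos: [0.5653, 0.4086, 0.1227]
eef_rot: [3.112, -0.018, -1.523]
ft_force: [-0.3, -0.5, -0.4]
opening: 0.0257
```

```bash
python3 -m creep '[[[-0.001,0,0.004],0],[[0,0,0.002],0],[[0,0,0.0],0]]'; python3 -m creep '[[[0,0,0.002],0],[[0,0,0],0]]'
```

```text
time: 26.98
ee_pos: [0.565, 0.4096, 0.1159]
eef_rot: [3.112, -0.018, -1.523]
ft_force: [-0.3, 0.9, -0.7]
opening: 0.0255
time: 27.15
ee_pos: [0.5654, 0.41, 0.1147]
eef_rot: [3.113, -0.018, -1.523]
ft_force: [-0.3, 0.5, -0.4]
opening: 0.0256
```

```bash
python3 -m creep '[[[0,0,0.0015],0],[[0,0,0.001],0],[[0,0,0],0]]'; python3 -m creep '[[[0,0,0],0],[[0,0,0],0],[[0,0,0],0],[[0,0,0],0],[[0,0,0],0],[[0,0,0],0],[[0,0,0],0]]' 1; python3 -m creep '[[[0,0,-0.015],0],[[0,0,-0.03],0],[[0,0,-0.04],0],[[0,0,-0.04],0],[[0.0,0.0,-0.03],0],[[0,0.02,0],0],[[0,0.02,0],0],[[0,0,0],0]]'
python3 - <<'E'
from h import *
np.set_printoptions(precision=4,suppress=True)
im,D=snap('wrist','u.png');im2,S=snap('scene','u2.png');im3,T=snap('side','u1.png');H=[]
for n,I,C in(('w',im,D),('s',im2,S),('d',im3,T)):
    hsv=cv2.cvtColor(I,cv2.COLOR_BGR2HSV);m=cv2.inRange(hsv,(10,60,135),(25,150,255))
    for c in cv2.findContours(m,cv2.RETR_EXTERNAL,cv2.CHAIN_APPROX_NONE)[0]:
        r=cv2.minAreaRect(c);q=onz(C,r[0],.131)
        if cv2.contourArea(c)>15 and np.linalg.norm(q[:2]-[.565,.41])<.04:print(n,np.round(r[0],1),np.round(r[1],1),q);H.append((C,r[0]))
for i in range(1,len(H)):print(two(*H[0],*H[i]))
A=cv2.resize(im2[250:380,310:470],(370,300));B=cv2.resize(im3[240:370,130:290],(370,300))
W=np.vstack([cv2.resize(im[0:260,180:466],(430,330)),cv2.resize(im2[75:185,180:310],(430,270))])
cv2.imwrite('pics/u3.png',np.hstack([np.vstack([A,B]),W]))
E
```

```text
time: 27.4
ee_pos: [0.5656, 0.4102, 0.1149]
eef_rot: [3.114, -0.017, -1.523]
ft_force: [0.6, -0.3, -0.3]
opening: 0.0256
time: 27.98
ee_pos: [0.5661, 0.4104, 0.1148]
eef_rot: [3.115, -0.016, -1.523]
ft_force: [0.7, 0.2, -0.4]
opening: 0.0855
time: 28.65
ee_pos: [0.5301, 0.4113, 0.2854]
eef_rot: [3.116, -0.015, -1.525]
ft_force: [0.8, -0.2, 0.5]
opening: 0.0855
w [325. 132.] [30. 30.] [0.5665 0.4088 0.131 ]
s [389.  315.5] [ 9. 10.] [0.5644 0.4105 0.131 ]
d [199.9 308.1] [89.2 21.2] [0.545  0.4187 0.131 ]
(array([0.5652, 0.4096, 0.13  ]), np.float64(0.002598114382271312))
(array([0.5619, 0.4079, 0.1037]), np.float64(0.0005112782069750422))
```

View pics/u3.png

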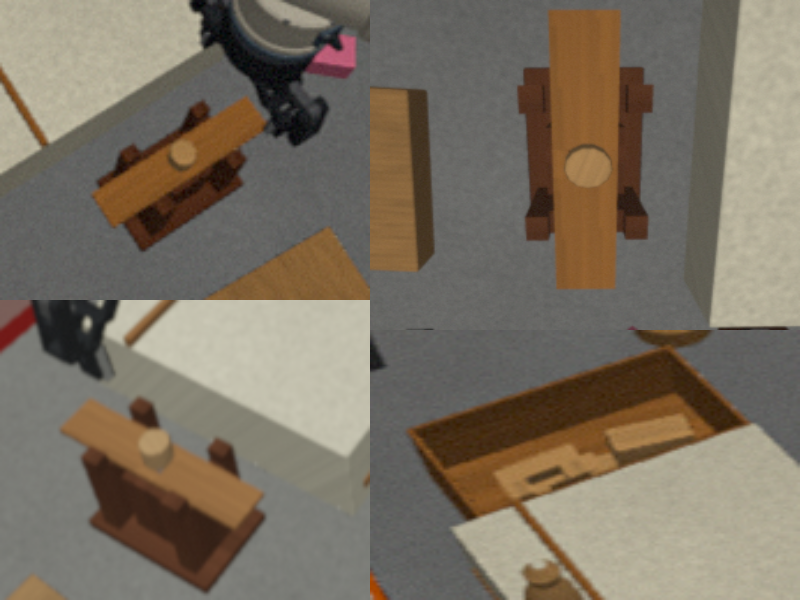

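The final picture shows the pusher flat in both notches, with the pin's head seated on it at (588,166). Two-view triangulation puts the head's top at z = 0.130, against 0.131 expected. The crate at the bottom right holds the blocks and the platform is clear.

```bash
python3 -c "
from cell import manip
print(manip.observe()['ft_force'],manip.hand_in())"
```

```text
the job is handed in; nothing more can be done
[-0.30693624 -0.69089814 -0.03117615] None
```

I've handed the job in at about 29 s of the 192 s. The pusher is locked in its rest and all five blocks are in the crate. `hand_in` gave no verdict.

**What I did:** I dragged the pusher to about 50 mm of overhang, pinched it at end a and lifted it. One pass swept the two bricks, two bridges and the drum into the crate. Then I laid the pusher in both notches, let go, and put the pin through it into the socket.

**Last checks:**
- **Pusher:** its hole measured (0.565, 0.410) against the rest's centre at (0.5645, 0.410).
- **Pin:** the head's centre is at (0.565, 0.410), with its top at z = 0.130 m against 0.131 expected, so it is seated. I worked out its depth from that height and could not see the tip.
- **Blocks and toys:** the platform is clear, the crate pictures show the blocks inside, and the toys I could see had not moved. I didn't measure the heights of the piled blocks, but they look well below the limit.
- **Robot:** the arm was clear and touching nothing.

**What disagreed:**
- **Two-view heights:** scene and wrist put the pusher 2 mm from its expected height in the rest, but about 13 mm off at the start. Side and wrist were about 6 mm off both times.
- **Side view of the pin:** its colour mask caught the pusher as well as the head, so I dropped that reading.
- **Tool tilt:** it drifted by up to about 0.06 rad during the moves, but did not affect the placing.

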